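# Lock up a set of printing blocks with the slip-clutch knob

### The arm

A 6-joint arm with a two-finger parallel gripper is mounted at the origin on the work surface. World frame = base frame: x ahead of the robot, y to its left, z up, the work surface at z = 0. Lengths are in m, angles in rad, forces in N, time in s.
With the tool pointing down it reaches from about 0.25 to 0.725 m from the base axis. Payload 4 kg.
Tool frame: the origin (TCP) lies between the finger pads; the fingertips stand 22 mm ahead of it and the grasp point (between the pads) lies 3 mm ahead of it; x points along the fingers, y is the direction in which the jaws open and shut, and the axes are right-handed (so a half turn about x gives the same grasp; the last joint's range is limited). The gripper opens to 85 mm and grips with 20 to 120 N. Pads are 22 mm wide; open, the fingers measure 114 mm over their backs; the gripper's body (76 mm by 85 mm) begins 54 mm behind the grasp point. The pads swing forward as they close: fully open they stand 13 mm farther back than shut.
Start: joints at [-1.174, 0.241, 0.005, 1.335, 0, 1.571], TCP at [0.193, -0.461, 0.253] pointing down, gripper open.
Joint ranges: [-2.72, 2.72], [-1.05, 1.87], [-1.09, 1.28], [-1.99, 2.15], [-1.42, 1.44], [-3.14, 3.14]. Speed limits (rad/s): [2.79, 2.79, 3.14, 3.14, 3.14, 3.14].

### API

Orientations are given as a rotation vector (axis times angle).
In Python, from rig import * gives the robot as it stands.
- The arm moves only by the tool apply_moves, never from a script. Its argument "increments" is a list of rows, each a list of 7 numbers: the turn, a rotation vector about the world's x, y, z as a fraction of full scale, then the shift along the world's x, y, z as a fraction of full scale, then the closure, from 0 (fully open) to 1 (shut). In form: [[wx, wy, wz, x, y, z, hand], ...]. A call has 1 to 20 rows; each row shifts and turns the commanded pose from where the row before left it; what a row does not reach is not made up. Full scale, the value 1, is 30 mm for a shift and 5 degrees for a turn. A row lasts 1/10 s, in which the tool goes at most 50 mm and 8.59 degrees, less where a joint would pass 70% of its speed; a pose out of reach is approached as far as the arm can. A call with a number of a shift or a turn outside -1 to 1 is refused whole. A call with a gripper value outside its range is refused whole. The fingers move at their own pace and stop on an object; "grip_force" is the grip in N (left out, the last holds). Time passes only in rows, so rows that do not move let the fingers close. It gives the time, the measured TCP pose, the force and the opening at its end, in the units of the state.
- get_state(): the state, without advancing time (a new reading comes with each control period).
- get_image(name): name is "scene" or "top" or "wrist"; returns (picture, depth): 384x512x3 uint8, red, green, blue; 384x512 float32, m along the optical axis (not along the pixel's ray), 0 where there is no reading.
- camera_params(name): a dict with "K" (3x3 intrinsics, pixels), "dist" ([k1, k2, p1, p2, k3] as OpenCV has them; the pictures are not rectified), "rvec" (rotation vector, rad) and "tvec" (3), from world to camera coordinates, as OpenCV has them. Camera axes: x right, y down, z forward; pixel columns grow to the right and rows downward; lengths in m; the calibration is good to about 2 mm. A picture is of the moment at which its call begins: read the wrist's pose just before it. camera_params takes no time and is no camera call; for the wrist camera it gives the pose at the moment of the call.
- hand_in(): hands the job in, once; it reports no verdict.
Trained networks look in the newest picture that a camera, given by its name, has taken for a name from the list of things; names that differ only in an ending like _2 or _b are one class to them, and where a whole thing is asked for, a point or a joint stands for the part that bears it (a point fixed in the world has none). Each returns a list of dicts, best first, with "confidence" (0 to 1); they miss things now and then, are a little off and sometimes report something else, mostly with a low value. They report only what shows in the picture. A call takes as long as a camera call. They do not tell look-alikes from the thing itself.
- silhouettes(camera, thing): "region" (384x512 bool, what is visible of it) and "box" ([left, top, right, bottom] in pixels, round what is visible of it).
The state is a dict: "time": time; "qpos": joint angles; "joint_velocities": joint speeds; "joint_torque": joint torques, N m; "position": TCP position; "tool_rot": TCP orientation; "wrist_force": force on the tool from outside, world axes, zero at the start; "torque": the same for the moment, N m; "width": finger opening in m.
Only numpy, scipy, OpenCV 4.12 (cv2) and the standard library are available. Lean on these libraries where they do the work, as an engineer would, in place of code of your own. Each camera call takes 0.05 s, during which the arm holds its last target. There are 200 camera calls.

### The job

Set every sound wooden printing block (there are three or four) on the bed of the lock-up frame between fence and jaw, rail up, side by side in one row square to the frame and centred across it, and put the spoilt blocks (two or three: too short, or with a corner or the middle of a side broken out) into the cardboard box. Once all the sound blocks are in, turn the black knob clockwise until the row is pressed tight against the fence and the slip clutch clicks, and leave it locked. Do not disturb the paper roll, the paint tub or the brush pot.

Things in the scene. Friction and masses are not known exactly. Their poses are not given: they have to be found in the camera images.
- block_a: sound wooden printing block: a complete rectangular base 110 x 50 x 22 mm (along its x, y, z) with a grip rail 60 x 20 x 32 mm standing centred on top of it, along x (top of the rail 54 mm above the underside). About 0.12 kg. Origin: centre of the underside. Three or four of these four are present; an absent one reads None
- block_b: as block_a
- block_c: as block_a
- block_d: as block_a
- block_e: spoilt block, too short: base only 72 x 50 x 22 mm; the same rail, also centred. Origin: centre of the underside, below the rail. Two or all of block_e, block_f and block_g are present; an absent one reads None
- block_f: spoilt block with a corner of its base broken out: base 110 x 50 x 22 mm less a piece 44 mm (x) by 26 mm (y) at its +x +y corner, partly under the rail; the same rail at the same place. Origin: centre of the underside of the full 110 x 50 mm outline, below the rail
- block_g: spoilt block with a piece broken out of the middle of one long side: base 110 x 50 x 22 mm less 34 mm (x) by 22 mm (y) at the middle of its +y side, so that the rail overhangs the gap by 7 mm; the same rail at the same place. Origin: as block_f
- frame: lock-up frame fixed on the table: plywood bed 160 (x) x 420 (y) x 15 mm with its origin at the centre of the underside; the bed's top is at z = 15 mm. Blocks stand on the bed between fence and jaw, rail up, side by side in one row along the frame's y, each with its length along the frame's x and centred on x = 0; both sides in x are open. The grey clutch housing stands at y = -140 mm (top 51 mm), guide blocks and rods beside it
- fence: fixed aluminium fence at the frame's +y end, 130 x 20 x 21 mm high (a little lower than the bases of the blocks). Origin: on its inner face, on the bed's top (185 mm in y from the frame's origin); it faces the frame's -y
- jaw: sliding aluminium jaw, 130 x 20 mm, its top 21 mm above the bed. Origin: on its face that looks to +y (towards the fence), at the height of the bed's top, x = 0. At the start it is fully back, 235 mm from the fence face; it travels up to 132 mm towards the fence, 16 mm per radian of the spindle, and stays where it is left
- spindle (a joint): turn of the spindle under the cap, rad, 0 at the start with the jaw fully back, growing clockwise seen from above; 16 mm of jaw travel per rad; friction about 0.12 N m
- cap (a joint): slip of the clutch: turn of the cap relative to the spindle, rad, 0 at the start, growing clockwise seen from above. The cap carries the spindle along (this stays near 0) until the jaw is pressed up tight; then, at about 0.30 N m, the clutch slips and clicks once about every 0.3 rad. It can be slipped on without harm
- carton: open cardboard offcut box fixed on the table, outside 170 (x) x 220 (y) x 55 mm high, walls and floor 5 mm. Origin: centre of the underside
- paper_roll: bystander: upright kitchen-paper roll, 104 mm across, 220 mm high. Origin: centre of the underside
- paint_tub: bystander: closed clear paint tub with a red lid, 104 mm across, 97 mm high. Origin: centre of the underside
- brush_pot: bystander: white pot with brushes, 76 mm across, about 230 mm high with the brushes. Origin: centre of the underside
- cap_grip (a point): top centre of the black bar handle of the slip-clutch cap, on the vertical turning axis, 102 mm above the table; the point turns with the cap. The bar is 60 mm long along the point's x, 16 mm thick along its y and 34 mm high (its lower edge 34 mm below the point, above a 44 mm disc 10 mm thick). A white mark lies on the -x half of the bar. Turn it clockwise seen from above (z angle falling) to close the jaw; the bar looks the same after half a turn
There are look-alikes about, which are no part of the job. What is shaped like the block_f but grey or red is not meant.

How it is judged:
On the way, in this order (a step that is already met when the one before it is completed fails the run):
1. all the sound blocks present stand on the bed between fence and jaw (x of block_a in the frame of frame between -0.02 and 0.02 m and y of block_a in the frame of frame between -0.03 and 0.175 m and z of block_a in the frame of frame between 0.01 and 0.02 m and angle between each of block_a, block_b, block_c, block_d's own z axis and vertical below 0.1 rad and angle between the x axis of each of block_a, block_b, block_c, block_d and the x axis of frame, either way round below 0.2 rad and x of block_b in the frame of frame between -0.02 and 0.02 m and y of block_b in the frame of frame between -0.03 and 0.175 m and z of block_b in the frame of frame between 0.01 and 0.02 m and x of block_c in the frame of frame between -0.02 and 0.02 m and y of block_c in the frame of frame between -0.03 and 0.175 m and z of block_c in the frame of frame between 0.01 and 0.02 m and x of block_d in the frame of frame between -0.02 and 0.02 m and y of block_d in the frame of frame between -0.03 and 0.175 m and z of block_d in the frame of frame between 0.01 and 0.02 m), for 0.2 s.
2. with all of them in, the clutch has slipped (clicked) with the row pressed between jaw and fence (value of joint cap above 0.3 rad and contact force between each of jaw, fence and anything else above 0.4 N), for 0.2 s.
At the end, for the whole second after the job is handed in: Sound blocks flat on the bed, within 20 mm of the frame's centre line and 0.12 rad of its x; clutch slipped clockwise by over 0.3 rad; jaw still presses the row and the row the fence (over 0.4 N); spoilt blocks in the cardboard box; all at rest (all of step 2 and x of block_a in the frame of frame between -0.02 and 0.02 m and y of block_a in the frame of frame between -0.03 and 0.175 m and z of block_a in the frame of frame between 0.01 and 0.02 m and angle between each of block_a, block_b, block_c, block_d's own z axis and vertical below 0.1 rad and angle between the x axis of each of block_a, block_b, block_c, block_d and the x axis of frame, either way round below 0.12 rad and x of block_b in the frame of frame between -0.02 and 0.02 m and y of block_b in the frame of frame between -0.03 and 0.175 m and z of block_b in the frame of frame between 0.01 and 0.02 m and x of block_c in the frame of frame between -0.02 and 0.02 m and y of block_c in the frame of frame between -0.03 and 0.175 m and z of block_c in the frame of frame between 0.01 and 0.02 m and x of block_d in the frame of frame between -0.02 and 0.02 m and y of block_d in the frame of frame between -0.03 and 0.175 m and z of block_d in the frame of frame between 0.01 and 0.02 m and x of block_e in the frame of carton between -0.08 and 0.08 m and y of block_e in the frame of carton between -0.105 and 0.105 m and z of each of block_e, block_f, block_g in the frame of carton below 0.07 m and x of block_f in the frame of carton between -0.08 and 0.08 m and y of block_f in the frame of carton between -0.105 and 0.105 m and x of block_g in the frame of carton between -0.08 and 0.08 m and y of block_g in the frame of carton between -0.105 and 0.105 m and linear speed of each of block_a, block_b, block_c, block_d, block_e, block_f, block_g below 0.02 m/s); the robot touches nothing.
It fails at once if a bystander (paper roll, paint tub or brush pot) is shifted by over 30 mm or tipped (distance of any of paper_roll, paint_tub, brush_pot from where it was at the start of the episode above 0.03 m or angle between any of paper_roll, paint_tub, brush_pot's own z axis and vertical above 0.35 rad).
Of block_a, block_b, block_c, block_d only 3 to 4 are there at a start; the rules pass over those that are not, and their reading is None.
Of block_e, block_f, block_g only 2 to 3 are there at a start; the rules pass over those that are not, and their reading is None.
At some moment in a run one of block_a, block_b, block_c, block_d, block_e, block_f, block_g may be knocked a few centimetres aside while the robot is not near it.
Once in a run the grip may slacken for a moment while it holds something.
It also fails if it takes over 210 s, if anything falls off the work surface, if the arm or the gripper's body presses on something with over 40 N, if the wrist force passes 120 N, or if a joint passes its speed limit or range.

## Working session

There is one attempt and no reset: what is moved stays moved. The work goes in short steps, Python scripts to look and compute and a tool call to move; the robot and the scene stay as the last step left them, time stands still between calls to the robot, and variables do not carry over. Pictures are saved under pics/ and viewed, about 12 in all and at most 16, crops included, and the job is handed in when it is done.

Besides the shell and the picture viewer there is one more tool, called after ">>>" by a JSON object that holds its "name" and its "arguments", one argument or row to a line. apply_moves: Moves the arm, as the interface text tells. Its arguments: {"type":"object","properties":{"increments":{"type":"array","items":{"type":"array","items":{"type":"number"}}},"grip_force":{"type":"number"}},"required":["increments"]}

```bash
mkdir -p pics; ls
cat > h.py <<'E'
from rig import *
import numpy as np, cv2
def save(n,img): cv2.imwrite('pics/'+n+'.png',cv2.cvtColor(img,cv2.COLOR_RGB2BGR))
def world(name,depth):
    p=camera_params(name);K=np.array(p['K']);R=cv2.Rodrigues(np.array(p['rvec'],float))[0];t=np.array(p['tvec'],float).reshape(3)
    h,w=depth.shape
    uv=np.stack(np.meshgrid(np.arange(w),np.arange(h)),-1).reshape(-1,1,2).astype(float)
    n=cv2.undistortPoints(uv,K,np.array(p['dist'],float)).reshape(-1,2)
    c=np.c_[n,np.ones(len(n))]*depth.reshape(-1,1)
    return ((c-t)@R).reshape(h,w,3)
E
python3 - <<'E'
from h import *
s=get_state();print(s)
for n in ('top','scene'):
    im,d=get_image(n);save(n+'0',im);np.save(n+'d.npy',world(n,d));np.save(n+'i.npy',im)
    p=camera_params(n);print(n,p['K'],p['rvec'],p['tvec'])
    P=world(n,d)
    for t in ['block_a','block_e','block_f','block_g','frame','carton','cap_grip','paper_roll','paint_tub','brush_pot','jaw','fence']:
        for r in silhouettes(n,t):
            m=r['region']&(d>0)
            q=P[m]; 
            if len(q): print(n,t,round(r['confidence'],2),np.round(r['box']),m.sum(),np.round(np.median(q,0),3),'zmax',np.round(np.percentile(q[:,2],97),3))
E
```

```text
pics
{'time': 0.0, 'qpos': array([-1.17398374e+00,  2.41444803e-01,  3.71450991e-03,  1.33520702e+00,
       -2.46693034e-05,  1.57080105e+00]), 'joint_velocities': array([-1.03196710e-04,  1.04333620e-05, -1.46256373e-04, -1.00343581e-03,
       -4.44810866e-04, -1.97838949e-03]), 'joint_torque': array([ 1.72678242e-04, -3.72325408e+01,  2.52400768e+01,  1.70971197e-02,
        1.81575924e-04,  1.48785954e-06]), 'position': array([ 0.19300459, -0.46060429,  0.25239332]), 'tool_rot': array([ 2.0039272 ,  0.40511983, -2.00483944]), 'wrist_force': array([-0.39308923,  1.37461617,  0.30869039]), 'torque': array([ 0.01550863, -0.02002345, -0.01656049]), 'width': 0.08524764374362953}
top [[472.64517968   0.         253.90812657]
 [  0.         472.64517968 188.8366839 ]
 [  0.           0.           1.        ]] [ 2.15550894 -2.09329559  0.2193612 ] [-0.13483613  0.46333569  1.5319379 ]
top block_a 0.98 [238. 180. 253. 212.] 477 [ 0.445 -0.093  0.024] zmax 0.059
top block_a 0.9 [260. 175. 276. 212.] 432 [ 0.453 -0.171  0.024] zmax 0.059
top block_a 0.86 [265. 231. 290. 263.] 410 [ 0.271 -
[... 7338 characters left out ...]
 0.8 [127. 170. 168. 224.] 1456 [ 0.417 -0.495  0.193] zmax 0.225
scene paper_roll 0.68 [248. 224. 262. 240.] 222 [ 0.632 -0.186  0.071] zmax 0.107
scene paint_tub 0.76 [333. 121. 361. 148.] 626 [0.33  0.354 0.094] zmax 0.102
scene paint_tub 0.56 [250. 183. 271. 212.] 394 [ 0.459 -0.097  0.023] zmax 0.058
scene paint_tub 0.44 [222. 198. 348. 269.] 4522 [ 0.64  -0.051  0.018] zmax 0.066
scene brush_pot 0.58 [151. 218. 173. 258.] 536 [ 0.548 -0.477  0.074] zmax 0.204
scene brush_pot 0.43 [127. 173. 164. 226.] 1439 [ 0.418 -0.497  0.192] zmax 0.225
scene jaw 0.81 [227. 217. 281. 260.] 481 [ 0.63  -0.124  0.033] zmax 0.041
scene fence 0.49 [327. 202. 345. 230.] 229 [0.643 0.151 0.035] zmax 0.043
```

Run:
```python
import numpy as np,cv2
im=np.load('topi.npy')
c=cv2.resize(im[110:270,160:420],None,fx=3,fy=3,interpolation=cv2.INTER_CUBIC)
cv2.imwrite('pics/topcrop.png',cv2.cvtColor(c,cv2.COLOR_RGB2BGR))
P=np.load('topd.npy')
B=[[238,180,253,212],[260,175,276,212],[265,231,290,263],[282,179,296,212],[303,179,323,214],[213,172,233,206],[317,123,335,154],[169,173,188,209],[189,184,209,209],[391,147,411,179]]
for b in B:
    sl=np.s_[b[1]-3:b[3]+4,b[0]-3:b[2]+4]
    q=P[sl].reshape(-1,3);col=im[sl].reshape(-1,3)
    rm=(q[:,2]>.045)&(q[:,2]<.075); bm=(q[:,2]>.012)&(q[:,2]<.075)
    r=cv2.minAreaRect(q[rm,:2].astype(np.float32)*1000); s=cv2.minAreaRect(q[bm,:2].astype(np.float32)*1000)
    print(b[:2],'rail',np.round(r[0]),np.round(r[1]),round(r[2]),'base',np.round(s[0]),np.round(s[1]),round(s[2]),bm.sum(),'col',np.median(col[rm],0))
```

```text
[238, 180] rail [449. -92.] [61. 20.] 9 base [453. -91.] [122.  51.] 10 482 col [169.  135.5  87. ]
[260, 175] rail [ 459. -170.] [20. 61.] 84 base [ 459. -170.] [ 50. 110.] 84 433 col [165. 135.  89.]
[265, 231] rail [ 282. -207.] [20. 60.] 74 base [ 281. -207.] [ 50. 111.] 75 422 col [60. 61. 62.]
[282, 179] rail [ 460. -246.] [62. 18.] 1 base [ 459. -246.] [ 54. 111.] 86 407 col [167.5 134.5  87. ]
[303, 179] rail [ 455. -323.] [62. 20.] 3 base [ 454. -325.] [ 54. 111.] 90 488 col [163.  130.   84.5]
[213, 172] rail [468. -15.] [20. 59.] 83 base [466. -22.] [ 65. 110.] 81 484 col [170.  136.5  88. ]
[317, 123] rail [ 662. -371.] [61. 21.] 5 base [ 662. -372.] [111.  52.] 6 384 col [162.  19.  15.]
[169, 173] rail [462. 137.] [60. 21.] 7 base [451. 136.] [133.  51.] 7 484 col [169. 136.  88.]
[189, 184] rail [447.  59.] [21. 61.] 82 base [446.  72.] [72. 72.] 86 312 col [166. 133.  85.]
[391, 147] rail [ 568. -632.] [21. 61.] 70 base [ 573. -633.] [ 81. 113.] 84 374 col [97. 99. 99.]
```

View pics/topcrop.png

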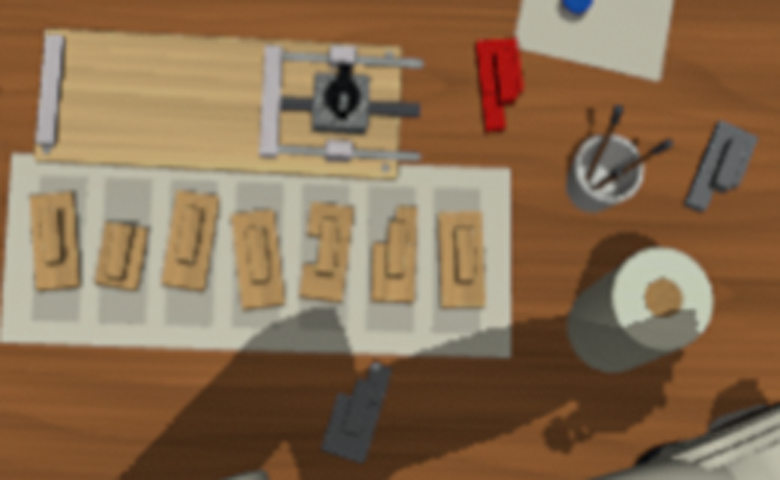

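```bash
cat >> h.py <<'E'
def rect(q):
    (c,s,a)=cv2.minAreaRect(np.asarray(q)[:,:2].astype(np.float32)*1000); 
    if s[0]>s[1]: s=(s[1],s[0]); a=a-90
    a=(a+90)%180-90   # angle of short side wrt x
    return np.round(c,1),np.round(s,1),round(a,1)
def tool():
    s=get_state();R=cv2.Rodrigues(s['tool_rot'])[0]
    print('t',round(s['time'],2),'pos',np.round(s['position'],4),'x',np.round(R[:,0],3),'yaw(y axis)',np.round(np.degrees(np.arctan2(R[1,1],R[0,1])),2),'w',round(s['width'],4),'F',np.round(s['wrist_force'],1),'q6',round(s['qpos'][5],2))
E
python3 - <<'E'
from h import *
P=np.load('topd.npy');tool()
def biggest(m):
    n,l,st,_=cv2.connectedComponentsWithStats(m.astype(np.uint8));return l==1+np.argmax(st[1:,4])
X,Y,Z=P[...,0],P[...,1],P[...,2]
m=biggest((Z>.011)&(Z<.05)&(X>.5)&(X<.76)&(Y>-.3)&(Y<.2)); print('bed',rect(P[m]),m.sum())
m=(Z>.032)&(Z<.045)&(X>.5)&(X<.76)&(Y>.12)&(Y<.2); print('fence',rect(P[m]))
m=(Z>.03)&(Z<.045)&(X>.5)&(X<.76)&(Y>-.12)&(Y<-.05); print('jaw',rect(P[m]))
m=(Z>.09)&(Z<.12)&(X>.5)&(X<.76)&(Y>-.25)&(Y<-.1); print('bar',rect(P[m]),Z[m].mean())
m=biggest((Z>.03)&(Z<.07)&(X>.4)&(X<.7)&(Y>.22)&(Y<.5)); print('carton',rect(P[m]))
m=(Z>.010)&(Z<.02)&(X>.55)&(X<.7)&(Y>-.06)&(Y<.13);print('bedz',Z[m].mean())
m=(abs(Z)<.01)&(X>.4)&(X<.5)&(Y>-.3)&(Y<.13);print('table z',Z[m].mean())
print(camera_params('wrist'))
E
```

```text
t 1.3 pos [ 0.1932 -0.4611  0.2533] x [-0. -0. -1.] yaw(y axis) -67.26 w 0.0854 F [-0.4  0.1  0.4] q6 1.57
bed (array([630.3, -55.3]), array([159.6, 444.7]), -1.5) 4410
fence (array([633.4, 151.7]), array([ 21.1, 130.4]), 88.7)
jaw (array([ 628.6, -105. ]), array([ 28.1, 126.8]), 89.7)
bar (array([ 626.2, -181.8]), array([15.9, 56.3]), 87.4) 0.10213103853400209
carton (array([551.2, 335.1]), array([171.8, 223.1]), -1.0)
bedz 0.01504664340246931
table z 0.001137071626484839
{'K': array([[292.93446333,   0.        , 255.74269733],
       [  0.        , 292.93446333, 188.54894378],
       [  0.        ,   0.        ,   1.        ]]), 'dist': array([-0.02775097,  0.        ,  0.        ,  0.        ,  0.        ]), 'rvec': array([-2.39496485,  1.59231006,  0.247253  ]), 'tvec': array([-0.49976459, -0.04064214,  0.37914288])}
```

>>> {"name": "apply_moves", "arguments": {
  "increments": [
    [0, 0, -0.37, 0.68, 0.92, 0.3, 0],
    [0, 0, -0.37, 0.68, 0.92, 0.3, 0],
    [0, 0, -0.37, 0.68, 0.92, 0.3, 0],
    [0, 0, -0.37, 0.68, 0.92, 0.3, 0],
    [0, 0, -0.37, 0.68, 0.92, 0.3, 0],
    [0, 0, -0.37, 0.68, 0.92, 0.3, 0],
    [0, 0, -0.37, 0.68, 0.92, 0.3, 0],
    [0, 0, -0.37, 0.68, 0.92, 0.3, 0],
    [0, 0, -0.37, 0.68, 0.92, 0.3, 0],
    [0, 0, -0.37, 0.68, 0.92, 0.3, 0],
    [0, 0, -0.37, 0.68, 0.92, 0.3, 0],
    [0, 0, -0.37, 0.68, 0.92, 0.3, 0],
    [0, 0, -0.37, 0.68, 0.92, 0.3, 0],
    [0, 0, 0, 0, 0, 0, 0],
    [0, 0, 0, 0, 0, 0, 0]
  ],
  "grip_force": 40
}}

```text
time: 2.8
position: [0.4587, -0.1018, 0.3702]
tool_rot: [-2.211, 0.023, 2.212]
wrist_force: [-0.7, -0.5, -0.6]
width: 0.0854
```

```bash
cat >> h.py <<'E'
def biggest(m,k=1):
    n,l,st,_=cv2.connectedComponentsWithStats(m.astype(np.uint8));return l==1+np.argsort(-st[1:,4])[k-1]
def blobs(P,zmin=.045,zmax=.075,amin=30,off=0):
    m=((P[...,2]>zmin)&(P[...,2]<zmax)).astype(np.uint8)
    n,l,st,_=cv2.connectedComponentsWithStats(m)
    for i in range(1,n):
        if st[i,4]>=amin: print('rail',rect(P[l==i]),'z',np.round(np.median(P[l==i][:,2]),4),st[i,4])
E
python3 - <<'E'
from h import *
tool()
im,d=get_image('wrist');P=world('wrist',d);save('w1',im);blobs(P)
p=camera_params('wrist');R=cv2.Rodrigues(p['rvec'])[0];print('cam',-R.T@p['tvec'],R[2])
X,Y,Z=P[...,0],P[...,1],P[...,2]
m=(Z>.032)&(Z<.042)&(X>.5)&(X<.76)&(Y>.12)&(Y<.2)
if m.sum()>20:print('fence',rect(P[m]),Z[m].mean())
m=(abs(Z)<.01)&(d>0);print('tab',np.median(Z[m]))
m=(Z>.01)&(Z<.02)&(X>.56)&(Y>-.05)&(Y<.12);print('bed',np.median(Z[m]))
E
```

```text
t 2.8 pos [ 0.4587 -0.1018  0.3702] x [-0. -0. -1.] yaw(y axis) -91.19 w 0.0854 F [-0.7 -0.5 -0.6] q6 2.94
rail (array([ 624.1, -182.2]), array([61.7, 64.3]), -1.3) z 0.0555 1653
rail (array([ 642.8, -371.9]), array([21.6, 24.5]), -84.2) z 0.0525 331
rail (array([546.6, 258.1]), array([ 70.2, 169.7]), 88.5) z 0.0528 1139
rail (array([ 541.9, -455.7]), array([29.2, 67.2]), -86.1) z 0.0602 632
rail (array([ 568.2, -180.9]), array([17.2, 30.2]), -1.0) z 0.0483 280
rail (array([464.9, -15.2]), array([20.3, 59.8]), 82.9) z 0.0533 555
rail (array([ 456. , -169.8]), array([20.3, 60.1]), 83.9) z 0.0531 552
rail (array([ 456.3, -246.9]), array([21. , 59.4]), 88.6) z 0.0531 577
rail (array([ 451.4, -323.3]), array([21.1, 60.1]), -88.0) z 0.0528 591
rail (array([459.1, 138.2]), array([21.4, 59.2]), -83.0) z 0.0531 575
rail (array([445.2, -92.1]), array([20. , 59.9]), -81.6) z 0.0532 521
rail (array([444.5,  61.2]), array([20.6, 60. ]), 82.5) z 0.0531 579
rail (array([ 387.8, -468.4]), array([ 43.9, 100.3]), 75.1) z 0.0601 885
rail (array([304.3, 327.9]), array([20.2, 74. ]), 79.2) z 0.0577 384
rail (array([ 279.3, -207. ]), array([20.6, 60.3]), 74.7) z 0.0534 429
rail (array([ 162. , -542.1]), array([ 4.9, 57.8]), 11.1) z 0.0587 356
rail (array([  10.7, -424.5]), array([ 3.2, 98.8]), -78.9) z 0.0601 198
cam [ 0.53436087 -0.10448195  0.49000171] [-0.30311475  0.0065568  -0.95293151]
fence (array([618.9, 152.4]), array([21.7, 99.8]), 88.0) 0.0349481123218694
tab -0.00020542848335623314
bed 0.014153126574612112
```

View pics/w1.png

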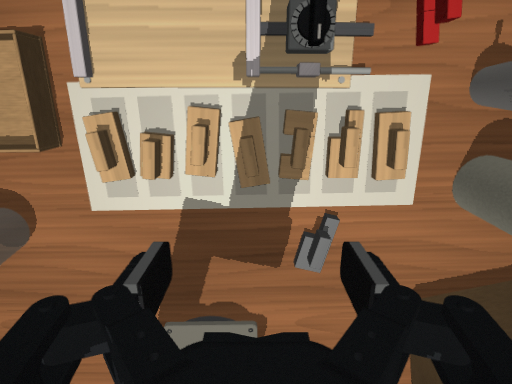

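>>> {"name": "apply_moves", "arguments": {
  "increments": [
    [0, 0, 0.995, 0.006, 0.082, -0.1, 0.3],
    [0, 0, 0.995, 0.006, 0.082, -0.1, 0.3],
    [0, 0, 0.995, 0.006, 0.082, -0.1, 0.3],
    [0, 0, 0.995, 0.006, 0.082, -0.1, 0.3],
    [0, 0, 0.995, 0.006, 0.082, -0.1, 0.3],
    [0, 0, 0.995, 0.006, 0.082, -0.1, 0.3],
    [0, 0, 0.995, 0.006, 0.082, -0.1, 0.3],
    [0, 0, 0.995, 0.006, 0.082, -0.1, 0.3],
    [0, 0, 0.995, 0.006, 0.082, -0.1, 0.3],
    [0, 0, 0.995, 0.006, 0.082, -0.1, 0.3],
    [0, 0, 0.995, 0.006, 0.082, -0.1, 0.3],
    [0, 0, 0.995, 0.006, 0.082, -0.1, 0.3],
    [0, 0, 0.995, 0.006, 0.082, -0.1, 0.3],
    [0, 0, 0.995, 0.006, 0.082, -0.1, 0.3],
    [0, 0, 0.995, 0.006, 0.082, -0.1, 0.3],
    [0, 0, 0.995, 0.006, 0.082, -0.1, 0.3],
    [0, 0, 0.995, 0.006, 0.082, -0.1, 0.3],
    [0, 0, 0.995, 0.006, 0.082, -0.1, 0.3],
    [0, 0, 0.995, 0.006, 0.082, -0.1, 0.3],
    [0, 0, 0.995, 0.006, 0.082, -0.1, 0.3]
  ]
}}

```text
time: 4.85
position: [0.4611, -0.0544, 0.31]
tool_rot: [1.102, 1.274, -1.103]
wrist_force: [1.5, 0.0, 0.1]
width: 0.0596
```

>>> {"name": "apply_moves", "arguments": {
  "increments": [
    [0, 0, 0.995, 0.006, 0.082, -0.1, 0.5],
    [0, 0, 0.995, 0.006, 0.082, -0.1, 0.5],
    [0, 0, 0.995, 0.006, 0.082, -0.1, 0.5],
    [0, 0, 0.995, 0.006, 0.082, -0.1, 0.5],
    [0, 0, 0.995, 0.006, 0.082, -0.1, 0.5],
    [0, 0, 0.995, 0.006, 0.082, -0.1, 0.5],
    [0, 0, 0.995, 0.006, 0.082, -0.1, 0.5],
    [0, 0, 0.995, 0.006, 0.082, -0.1, 0.5],
    [0, 0, 0.995, 0.006, 0.082, -0.1, 0.5],
    [0, 0, 0.995, 0.006, 0.082, -0.1, 0.5],
    [0, 0, 0.995, 0.006, 0.082, -0.1, 0.5],
    [0, 0, 0.995, 0.006, 0.082, -0.1, 0.5],
    [0, 0, 0.995, 0.006, 0.082, -0.1, 0.5],
    [0, 0, 0.995, 0.006, 0.082, -0.1, 0.5],
    [0, 0, 0.995, 0.006, 0.082, -0.1, 0.5],
    [0, 0, 0, 0, 0, 0, 0.5],
    [0, 0, 0, 0, 0, 0, 0.5]
  ]
}}

```text
time: 6.55
position: [0.4642, -0.0172, 0.2653]
tool_rot: [0.101, 1.569, -0.101]
wrist_force: [-0.1, 0.8, -0.0]
width: 0.0429
```

```bash
cat >> h.py <<'E'
def look(lo=.045,hi=.06,save_as=None,amin=150):
    tool(); im,d=get_image('wrist');P=world('wrist',d); blobs(P,lo,hi,amin)
    if save_as: save(save_as,im)
    return im,d,P
E
python3 - <<'E'
from h import *
im,d,P=look()
X,Y,Z=P[...,0],P[...,1],P[...,2]
m=(Z>.032)&(Z<.04)&(X>.53)&(X<.76)&(Y>.12)&(Y<.2)
if m.sum()>20:print('fence',rect(P[m]),Z[m].mean())
m=(Z>.032)&(Z<.04)&(X>.53)&(X<.76)&(Y>-.13)&(Y<-.08)
if m.sum()>20:print('jaw',rect(P[m]),Z[m].mean())
m=(Z>.095)&(Z<.11)&(X>.5)&(X<.76)&(Y>-.25)&(Y<-.1)
if m.sum()>20:print('bar',rect(P[m]),Z[m].mean())
m=biggest((Z>.011)&(Z<.018)&(X>.5)&(Y<.2)&(Y>-.15));print('bed',rect(P[m]))
E
```

```text
t 6.55 pos [ 0.4642 -0.0172  0.2653] x [-0. -0. -1.] yaw(y axis) 82.62 w 0.0429 F [-0.1  0.8 -0. ] q6 0.09
rail (array([ 286.1, -208.3]), array([22.3, 47.9]), 75.8) z 0.0532 1127
rail (array([444.2,  62.8]), array([20.6, 59.2]), 82.2) z 0.0533 982
rail (array([459. , 139.4]), array([20.4, 59.7]), -82.2) z 0.0532 981
rail (array([445.7, -92.1]), array([20.6, 60.1]), -81.4) z 0.0533 947
rail (array([547.8, 265.2]), array([ 83.4, 171. ]), 89.6) z 0.053 1701
rail (array([464.9, -15. ]), array([19.1, 59.9]), 82.9) z 0.0534 859
rail (array([ 456.7, -169. ]), array([21.1, 60.6]), 84.1) z 0.0532 953
rail (array([ 457. , -245.8]), array([20.8, 60.7]), 89.1) z 0.053 960
rail (array([ 453.4, -321.9]), array([21.9, 60. ]), -87.4) z 0.0529 807
rail (array([ 570.1, -179.3]), array([18.5, 30.6]), -2.2) z 0.0483 293
rail (array([ 598.3, -178.5]), array([ 9.3, 44.2]), -4.9) z 0.0501 201
rail (array([ 657.8, -369.3]), array([21.4, 52.5]), -83.0) z 0.0527 532
fence (array([613.3, 153.6]), array([20.7, 89.4]), 88.5) 0.03517701914142983
jaw (array([ 649.2, -102.1]), array([20.2, 88.8]), 88.4) 0.03514951718570668
bed (array([630.2,   8.3]), array([160.4, 319.8]), -1.4)
```

>>> {"name": "apply_moves", "arguments": {
  "increments": [
    [0, 0, 0.05, 0.02, 0.07, -0.9, 0.5],
    [0, 0, 0, 0, 0, -0.9, 0.5],
    [0, 0, 0, 0, 0, -0.9, 0.5],
    [0, 0, 0, 0, 0, -0.9, 0.5],
    [0, 0, 0, 0, 0, -0.9, 0.5],
    [0, 0, 0, 0, 0, -0.9, 0.5],
    [0, 0, 0, 0, 0, -0.9, 0.5],
    [0, 0, 0, 0, 0, -0.45, 0.5],
    [0, 0, 0, 0, 0, -0.43, 0.5],
    [0, 0, 0, 0, 0, 0, 0.5],
    [0, 0, 0, 0, 0, 0, 1],
    [0, 0, 0, 0, 0, 0, 1],
    [0, 0, 0, 0, 0, 0, 1],
    [0, 0, 0, 0, 0, 0, 1],
    [0, 0, 0, 0, 0, 0, 1],
    [0, 0, 0, 0, 0, 0, 1]
  ],
  "grip_force": 60
}}

```text
time: 8.2
position: [0.4661, -0.0143, 0.0508]
tool_rot: [0.095, 1.567, -0.095]
wrist_force: [-1.8, 0.1, 6.0]
width: 0.019
```

```bash
python3 -c "
from h import *
tool()"
```

```text
t 8.2 pos [ 0.4661 -0.0143  0.0508] x [ 0.002 -0.    -1.   ] yaw(y axis) 83.05 w 0.019 F [-1.8  0.1  6. ] q6 0.09
```

>>> {"name": "apply_moves", "arguments": {
  "increments": [
    [0, 0, 0, 0, 0, 0.5, 1],
    [0, 0, 0, 0, 0, 1, 1],
    [0, 0, 0, 0, 0, 1, 1],
    [0, 0, 0, 0, 0, 0.8, 1],
    [0, 0, 0.19, 0.9, 0.7, 0, 1],
    [0, 0, 0.19, 0.9, 0.7, 0, 1],
    [0, 0, 0.19, 0.9, 0.7, 0, 1],
    [0, 0, 0.19, 0.9, 0.7, 0, 1],
    [0, 0, 0.19, 0.9, 0.7, 0, 1],
    [0, 0, 0.19, 0.9, 0.7, 0, 1],
    [0, 0, 0, 0.15, 0.1, 0, 1],
    [0, 0, 0, 0, 0, 0, 1],
    [0, 0, 0, 0, 0, 0, 1]
  ]
}}

```text
time: 9.5
position: [0.6306, 0.1143, 0.1481]
tool_rot: [0.017, 1.573, -0.018]
wrist_force: [0.1, -1.0, -0.7]
width: 0.0189
```

Run:
```python
from h import *
im,d,P=look(.12,.2,'p1')
X,Y,Z=P[...,0],P[...,1],P[...,2]
m=biggest((Z>.030)&(Z<.042)&(X>.5)&(X<.76)&(Y>.12)&(Y<.2));print('fence',rect(P[m]),m.sum())
m=biggest((Z>.011)&(Z<.019)&(X>.5)&(Y<.2)&(Y>-.15));print('bed',rect(P[m]))
m=biggest((Z>.09)&(Z<.2)&(d>.05));print('held',rect(P[m]),m.sum())
```

```text
t 9.5 pos [0.6306 0.1143 0.1481] x [-0.002 -0.001 -1.   ] yaw(y axis) 88.74 w 0.0189 F [ 0.1 -1.  -0.7] q6 0.2
rail (array([628.1, 117.2]), array([ 61.5, 103. ]), 19.8) z 0.181 24023
fence (array([633.3, 153.3]), array([ 20.2, 128.3]), 89.0) 1989
bed (array([631.,  11.]), array([160.7, 314.7]), -1.4)
held (array([626.1, 114.8]), array([ 96.9, 112.5]), -55.7) 31277
```

View pics/p1.png

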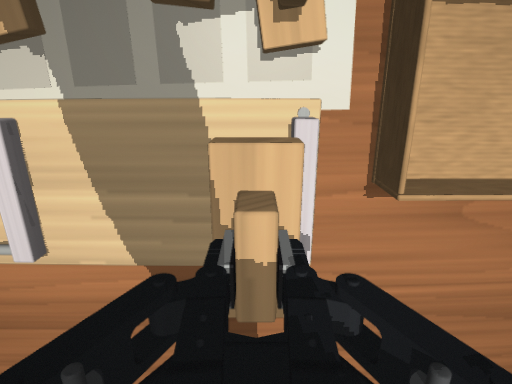

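>>> {"name": "apply_moves", "arguments": {
  "increments": [
    [0, 0, 0, 0.117, 0, -0.6, 1],
    [0, 0, 0, 0, 0, -0.7, 1],
    [0, 0, 0, 0, 0, -0.7, 1],
    [0, 0, 0, 0, 0, -0.4, 1],
    [0, 0, 0, 0, 0, -0.2, 1],
    [0, 0, 0, 0, 0, -0.1, 1],
    [0, 0, 0, 0, 0, -0.03, 1],
    [0, 0, 0, 0, 0, 0, 1],
    [0, 0, 0, 0, 0, 0, 0.6],
    [0, 0, 0, 0, 0, 0, 0.5],
    [0, 0, 0, 0, 0, 0, 0.5],
    [0, 0, 0, 0, 0, 0.6, 0.5],
    [0, 0, 0, 0, 0, 1, 0.5],
    [0, 0, 0, 0, 0, 1, 0.5],
    [0, 0, 0, 0, 0, 1, 0.5],
    [0, 0, 0, 0, 0, 0, 0.5]
  ]
}}

```text
time: 11.15
position: [0.6384, 0.1154, 0.1811]
tool_rot: [0.018, 1.56, -0.015]
wrist_force: [1.4, 0.9, 0.7]
width: 0.0426
```

Run:
```python
from h import *
look(.055,.075);look(.045,.06)
```

```text
t 11.15 pos [0.6384 0.1154 0.1811] x [ 0.01   0.002 -1.   ] yaw(y axis) 88.76 w 0.0426 F [1.4 0.9 0.7] q6 0.2
rail (array([633.3, 114.3]), array([20. , 59.9]), 88.2) z 0.0656 1677
t 11.2 pos [0.6372 0.1152 0.1785] x [ 0.007  0.001 -1.   ] yaw(y axis) 88.76 w 0.0429 F [ 0.7  0.1 -0.1] q6 0.2
rail (array([587.9, 250.6]), array([ 93.7, 181.5]), -50.0) z 0.0515 2554
```

>>> {"name": "apply_moves", "arguments": {
  "increments": [
    [0, 0, 0.25, -0.6, 0.1, 0, 0.5],
    [0, 0, 0.25, -0.9, 0.12, 0, 0.5],
    [0, 0, 0.25, -0.9, 0.12, 0, 0.5],
    [0, 0, 0.25, -0.9, 0.12, 0, 0.5],
    [0, 0, 0.25, -0.9, 0.12, 0, 0.5],
    [0, 0, 0.25, -0.9, 0.12, 0, 0.5],
    [0, 0, 0.24, -0.72, 0.12, 0, 0.5],
    [0, 0, 0, 0, 0, 0, 0.5],
    [0, 0, 0, 0, 0, 0, 0.5]
  ]
}}

```text
time: 12.15
position: [0.4604, 0.1394, 0.1743]
tool_rot: [-0.103, 1.569, 0.102]
wrist_force: [0.3, 0.2, -0.5]
width: 0.0428
```

Run:
```python
from h import *
look(.045,.06)
```

```text
t 12.15 pos [0.4604 0.1394 0.1743] x [-0.001 -0.    -1.   ] yaw(y axis) 97.47 w 0.0428 F [ 0.3  0.2 -0.5] q6 0.16
rail (array([328. , 325.5]), array([ 6.1, 40.7]), -68.6) z 0.048 229
rail (array([454.1, -80.8]), array([ 7., 43.]), -89.9) z 0.0497 382
rail (array([444.8,  63. ]), array([19.6, 59.8]), 82.8) z 0.0533 1696
rail (array([460.2, 139.6]), array([19.9, 59.9]), -82.9) z 0.0534 1545
rail (array([496.8, 305.4]), array([ 65.8, 158. ]), -1.0) z 0.0538 1781
rail (array([606.1, 115.5]), array([ 3.2, 19. ]), -4.6) z 0.0523 201
rail (array([610. , 440.9]), array([ 6.8, 35.9]), 89.8) z 0.0501 218
rail (array([631.2, 280.4]), array([ 6.2, 29.9]), -3.7) z 0.0522 232
```

>>> {"name": "apply_moves", "arguments": {
  "increments": [
    [0, 0, 0, 0, 0, -0.9, 0.5],
    [0, 0, 0, 0, 0, -1, 0.5],
    [0, 0, 0, 0, 0, -1, 0.5],
    [0, 0, 0, 0, 0, -0.8, 0.5],
    [0, 0, 0, 0, 0, -0.34, 0.5],
    [0, 0, 0, 0, 0, 0, 0.5],
    [0, 0, 0, 0, 0, 0, 1],
    [0, 0, 0, 0, 0, 0, 1],
    [0, 0, 0, 0, 0, 0, 1],
    [0, 0, 0, 0, 0, 0, 1],
    [0, 0, 0, 0, 0, 0, 1],
    [0, 0, 0, 0, 0, 0.5, 1],
    [0, 0, 0, 0, 0, 1, 1],
    [0, 0, 0, 0, 0, 1, 1],
    [0, 0, 0, 0, 0, 0.8, 1],
    [0, 0, 0, 0, 0, 0, 1]
  ]
}}

```text
time: 13.8
position: [0.4628, 0.1401, 0.1561]
tool_rot: [-0.101, 1.562, 0.103]
wrist_force: [0.2, 0.3, -1.2]
width: 0.019
```

>>> {"name": "apply_moves", "arguments": {
  "increments": [
    [0, 0, -0.25, 0.9, -0.4, 0, 1],
    [0, 0, -0.25, 0.9, -0.45, 0, 1],
    [0, 0, -0.25, 0.95, -0.45, 0, 1],
    [0, 0, -0.25, 0.95, -0.45, 0, 1],
    [0, 0, -0.25, 0.95, -0.45, 0, 1],
    [0, 0, -0.25, 0.7, -0.3, 0, 1],
    [0, 0, -0.25, 0.35, -0.15, 0, 1],
    [0, 0, 0, 0, 0, 0, 1],
    [0, 0, 0, 0, 0, 0, 1]
  ]
}}

```text
time: 14.7
position: [0.6305, 0.0599, 0.151]
tool_rot: [0.017, 1.574, -0.018]
wrist_force: [-0.6, 0.5, -1.2]
width: 0.0188
```

```bash
cat >> h.py <<'E'
def held(lo=.09,z=None):
    # held block base: points at base-top height below tcp
    im,d=get_image('wrist');P=world('wrist',d);s=get_state();z0=s['position'][2]
    m=biggest((P[...,2]>z0-.045)&(P[...,2]<z0-.020)&(d>.05)&(np.abs(P[...,:2]-s['position'][:2]).max(-1)<.08))
    print('heldbase',rect(P[m]),m.sum(),np.median(P[m][:,2])-z0);return im,d,P
E
python3 - <<'E'
from h import *
tool();im,d,P=held();blobs(P,.055,.075,150)
X,Y,Z=P[...,0],P[...,1],P[...,2]
m=biggest((Z>.011)&(Z<.019)&(X>.5)&(Y<.2)&(Y>-.15));print('bed',rect(P[m]))
E
```

```text
t 14.7 pos [0.6305 0.0599 0.151 ] x [-0.003 -0.    -1.   ] yaw(y axis) 88.73 w 0.0188 F [-0.6  0.5 -1.2] q6 0.12
heldbase (array([602.3,  60.4]), array([50.3, 59.1]), 88.8) 7097 -0.033526773067484236
rail (array([634.7, 114.7]), array([20.6, 59.8]), 88.8) z 0.0686 2310
bed (array([631. ,   8.1]), array([160.7, 319.9]), -1.4)
```

>>> {"name": "apply_moves", "arguments": {
  "increments": [
    [0, 0, 0, 0.1, 0, -0.6, 1],
    [0, 0, 0, 0, 0, -0.7, 1],
    [0, 0, 0, 0, 0, -0.7, 1],
    [0, 0, 0, 0, 0, -0.4, 1],
    [0, 0, 0, 0, 0, -0.2, 1],
    [0, 0, 0, 0, 0, -0.1, 1],
    [0, 0, 0, 0, 0, -0.03, 1],
    [0, 0, 0, 0, 0, 0, 1],
    [0, 0, 0, 0, 0, 0, 0.6],
    [0, 0, 0, 0, 0, 0, 0.5],
    [0, 0, 0, 0, 0, 0, 0.5],
    [0, 0, 0, 0, 0, 0.6, 0.5],
    [0, 0, 0, 0, 0, 1, 0.5],
    [0, 0, 0, 0, 0, 1, 0.5],
    [0, 0, 0, 0, 0, 1, 0.5],
    [0, 0, 0, 0, 0, 0, 0.5],
    [0, 0, 0, 0, 0, 0, 0.5]
  ]
}}

```text
time: 16.45
position: [0.6354, 0.06, 0.1802]
tool_rot: [0.018, 1.568, -0.017]
wrist_force: [-0.7, 0.1, 0.2]
width: 0.043
```

Run:
```python
from h import *
look(.055,.075)
```

```text
t 16.45 pos [0.6354 0.06   0.1802] x [ 0.003  0.    -1.   ] yaw(y axis) 88.71 w 0.043 F [-0.7  0.1  0.2] q6 0.12
rail (array([631.4,  59.6]), array([19.9, 60. ]), 88.5) z 0.0668 1676
rail (array([633.6, 114.4]), array([20.7, 59.8]), 88.4) z 0.0667 1811
rail (array([ 630.4, -160.2]), array([17. , 46.6]), 73.7) z 0.0561 435
```

>>> {"name": "apply_moves", "arguments": {
  "increments": [
    [0, 0, 0.28, -0.7, -0.6, 0, 0.5],
    [0, 0, 0.28, -0.95, -0.75, 0, 0.5],
    [0, 0, 0.28, -0.95, -0.75, 0, 0.5],
    [0, 0, 0.28, -0.95, -0.75, 0, 0.5],
    [0, 0, 0.28, -0.95, -0.75, 0, 0.5],
    [0, 0, 0.28, -0.95, -0.75, 0, 0.5],
    [0, 0, 0.28, -0.85, -0.72, 0, 0.5],
    [0, 0, 0, 0, 0, 0, 0.5],
    [0, 0, 0, 0, 0, 0, 0.5]
  ]
}}

```text
time: 17.4
position: [0.4449, -0.0924, 0.1781]
tool_rot: [-0.115, 1.569, 0.116]
wrist_force: [0.5, 0.7, -0.0]
width: 0.0424
```

Run:
```python
from h import *
look(.045,.06)
```

```text
t 17.4 pos [ 0.4449 -0.0924  0.1781] x [-0.001  0.001 -1.   ] yaw(y axis) 98.41 w 0.0424 F [ 0.5  0.7 -0. ] q6 -0.35
rail (array([ 453.5, -314.1]), array([ 8.1, 59.2]), 87.5) z 0.051 730
rail (array([ 457.5, -245.7]), array([21.8, 60.4]), 89.1) z 0.0532 1789
rail (array([ 456.9, -169.2]), array([20. , 59.7]), 84.4) z 0.0533 1513
rail (array([446.3, -91.6]), array([19.8, 59.9]), -82.1) z 0.0534 1493
rail (array([445.4,  62.4]), array([20.8, 60.9]), 82.8) z 0.0533 1628
rail (array([621. ,  50.9]), array([ 6.1, 37.1]), 81.0) z 0.0527 237
```

>>> {"name": "apply_moves", "arguments": {
  "increments": [
    [0, 0, 0, 0.03, 0, -1, 0.5],
    [0, 0, 0, 0, 0, -1, 0.5],
    [0, 0, 0, 0, 0, -1, 0.5],
    [0, 0, 0, 0, 0, -0.83, 0.5],
    [0, 0, 0, 0, 0, -0.34, 0.5],
    [0, 0, 0, 0, 0, 0, 0.5],
    [0, 0, 0, 0, 0, 0, 1],
    [0, 0, 0, 0, 0, 0, 1],
    [0, 0, 0, 0, 0, 0, 1],
    [0, 0, 0, 0, 0, 0, 1],
    [0, 0, 0, 0, 0, 0, 1],
    [0, 0, 0, 0, 0, 0.5, 1],
    [0, 0, 0, 0, 0, 1, 1],
    [0, 0, 0, 0, 0, 1, 1],
    [0, 0, 0, 0, 0, 0.8, 1],
    [0, 0, 0, 0, 0, 0, 1]
  ]
}}

```text
time: 19.05
position: [0.4487, -0.0927, 0.1559]
tool_rot: [-0.118, 1.561, 0.115]
wrist_force: [0.5, -0.1, -1.0]
width: 0.0188
```

>>> {"name": "apply_moves", "arguments": {
  "increments": [
    [0, 0, -0.28, 0.9, 0.45, 0, 1],
    [0, 0, -0.28, 0.95, 0.5, 0, 1],
    [0, 0, -0.28, 0.95, 0.5, 0, 1],
    [0, 0, -0.28, 0.95, 0.5, 0, 1],
    [0, 0, -0.28, 0.95, 0.5, 0, 1],
    [0, 0, -0.28, 0.95, 0.5, 0, 1],
    [0, 0, -0.26, 0.65, 0.3, 0, 1],
    [0, 0, 0, 0, 0, 0, 1],
    [0, 0, 0, 0, 0, 0, 1]
  ]
}}

```text
time: 19.95
position: [0.6345, 0.0054, 0.1505]
tool_rot: [0.016, 1.575, -0.016]
wrist_force: [0.1, -0.5, -1.3]
width: 0.0187
```

Run:
```python
from h import *
tool();im,d,P=held();blobs(P,.055,.075,150)
```

```text
t 19.95 pos [0.6345 0.0054 0.1505] x [-0.004 -0.    -1.   ] yaw(y axis) 88.85 w 0.0187 F [ 0.1 -0.5 -1.3] q6 0.03
heldbase (array([606.2,   5.2]), array([50.3, 59.2]), 88.6) 7076 -0.03347885932858313
rail (array([ 625. , -169.5]), array([36.7, 59.2]), -85.5) z 0.0634 2939
rail (array([632.6,  59.4]), array([20.6, 60.5]), 88.7) z 0.0686 2371
rail (array([634.7, 113.9]), array([21.4, 60.7]), 89.1) z 0.0685 2618
```

>>> {"name": "apply_moves", "arguments": {
  "increments": [
    [0, 0, 0, -0.03, -0.01, -0.6, 1],
    [0, 0, 0, 0, 0, -0.7, 1],
    [0, 0, 0, 0, 0, -0.7, 1],
    [0, 0, 0, 0, 0, -0.4, 1],
    [0, 0, 0, 0, 0, -0.2, 1],
    [0, 0, 0, 0, 0, -0.1, 1],
    [0, 0, 0, 0, 0, -0.03, 1],
    [0, 0, 0, 0, 0, 0, 1],
    [0, 0, 0, 0, 0, 0, 0.6],
    [0, 0, 0, 0, 0, 0, 0.5],
    [0, 0, 0, 0, 0, 0, 0.5],
    [0, 0, 0, 0, 0, 0.6, 0.5],
    [0, 0, 0, 0, 0, 1, 0.5],
    [0, 0, 0, 0, 0, 1, 0.5],
    [0, 0, 0, 0, 0, 1, 0.5],
    [0, 0, 0, 0, 0, 0, 0.5],
    [0, 0, 0, 0, 0, 0, 0.5]
  ]
}}

```text
time: 21.7
position: [0.6354, 0.0051, 0.1802]
tool_rot: [0.016, 1.568, -0.016]
wrist_force: [-1.2, 0.2, -0.8]
width: 0.0428
```

>>> {"name": "apply_moves", "arguments": {
  "increments": [
    [0, 0, 0.07, -0.4, -0.8, 0, 0.5],
    [0, 0, 0.07, -0.5, -0.98, 0, 0.5],
    [0, 0, 0.07, -0.5, -0.98, 0, 0.5],
    [0, 0, 0.07, -0.5, -0.98, 0, 0.5],
    [0, 0, 0.07, -0.5, -0.98, 0, 0.5],
    [0, 0, 0.07, -0.5, -0.98, 0, 0.5],
    [0, 0, 0.07, -0.5, -0.98, 0, 0.5],
    [0, 0, 0.07, -0.5, -0.98, 0, 0.5],
    [0, 0, 0.07, -0.5, -0.98, 0, 0.5],
    [0, 0, 0.07, -0.5, -0.98, 0, 0.5],
    [0, 0, 0.07, -0.5, -0.98, 0, 0.5],
    [0, 0, 0, -0.6, -0.35, 0, 0.5],
    [0, 0, 0, 0, 0, 0, 0.5],
    [0, 0, 0, 0, 0, 0, 0.5]
  ]
}}

```text
time: 23.1
position: [0.454, -0.3231, 0.1777]
tool_rot: [-0.034, 1.572, 0.037]
wrist_force: [-0.2, 0.7, -0.4]
width: 0.0433
```

Run:
```python
from h import *
look(.045,.06)
```

```text
t 23.1 pos [ 0.454  -0.3231  0.1777] x [-0.002  0.002 -1.   ] yaw(y axis) 92.6 w 0.0433 F [-0.2  0.7 -0.4] q6 -0.66
rail (array([ 305.8, -214.1]), array([10.4, 20.8]), -1.9) z 0.0531 432
rail (array([ 380.9, -461.8]), array([31.7, 94.2]), -88.6) z 0.0527 989
rail (array([ 452.5, -323.5]), array([20. , 59.2]), -87.7) z 0.0535 1512
rail (array([ 457.2, -246.6]), array([20.6, 60.3]), 89.1) z 0.0534 1582
rail (array([ 456.7, -169.9]), array([21.1, 60.5]), 84.5) z 0.0533 1681
rail (array([ 525.6, -465.3]), array([22.2, 63.4]), -30.5) z 0.0524 544
rail (array([ 545.4, -507.8]), array([ 3.9, 18.5]), -86.4) z 0.0538 162
rail (array([ 573.2, -491.2]), array([ 3.9, 18. ]), -31.5) z 0.0528 211
rail (array([ 632.4, -203.5]), array([14.5, 48.6]), -75.5) z 0.0561 379
```

>>> {"name": "apply_moves", "arguments": {
  "increments": [
    [0, 0, 0, -0.03, 0, -1, 0.5],
    [0, 0, 0, 0, 0, -1, 0.5],
    [0, 0, 0, 0, 0, -1, 0.5],
    [0, 0, 0, 0, 0, -0.83, 0.5],
    [0, 0, 0, 0, 0, -0.34, 0.5],
    [0, 0, 0, 0, 0, 0, 0.5],
    [0, 0, 0, 0, 0, 0, 1],
    [0, 0, 0, 0, 0, 0, 1],
    [0, 0, 0, 0, 0, 0, 1],
    [0, 0, 0, 0, 0, 0, 1],
    [0, 0, 0, 0, 0, 0, 1],
    [0, 0, 0, 0, 0, 0.5, 1],
    [0, 0, 0, 0, 0, 1, 1],
    [0, 0, 0, 0, 0, 1, 1],
    [0, 0, 0, 0, 0, 1, 1],
    [0, 0, 0, 0, 0, 1, 1],
    [0, 0, 0, 0, 0, 0.8, 1],
    [0, 0, 0, 0, 0, 0, 1]
  ]
}}

```text
time: 24.95
position: [0.4553, -0.3248, 0.2165]
tool_rot: [-0.04, 1.565, 0.033]
wrist_force: [0.3, -1.2, -2.2]
width: 0.0192
```

>>> {"name": "apply_moves", "arguments": {
  "increments": [
    [0, 0, -0.08, 0.3, 0.7, 0, 1],
    [0, 0, -0.08, 0.5, 0.9, 0, 1],
    [0, 0, -0.08, 0.6, 0.95, 0, 1],
    [0, 0, -0.08, 0.6, 0.95, 0, 1],
    [0, 0, -0.08, 0.6, 0.95, 0, 1],
    [0, 0, -0.08, 0.6, 0.95, 0, 1],
    [0, 0, -0.08, 0.6, 0.95, 0, 1],
    [0, 0, -0.08, 0.6, 0.95, 0, 1],
    [0, 0, -0.08, 0.6, 0.9, 0, 1],
    [0, 0, -0.06, 0.9, 0.9, -0.8, 1],
    [0, 0, 0, 0, 0, -0.8, 1],
    [0, 0, 0, 0, 0, 0, 1],
    [0, 0, 0, 0, 0, 0, 1]
  ]
}}

```text
time: 26.25
position: [0.6294, -0.0506, 0.163]
tool_rot: [0.017, 1.575, -0.017]
wrist_force: [-0.7, 0.8, -1.6]
width: 0.0187
```

Run:
```python
from h import *
tool();im,d,P=held();blobs(P,.055,.075,150)
X,Y,Z=P[...,0],P[...,1],P[...,2]
m=(Z>.03)&(Z<.042)&(X>.53)&(X<.76)&(Y>-.13)&(Y<-.08)
if m.sum()>20:print('jaw',rect(P[m]))
```

```text
t 26.25 pos [ 0.6294 -0.0506  0.163 ] x [-0.004  0.    -1.   ] yaw(y axis) 88.74 w 0.0187 F [-0.7  0.8 -1.6] q6 -0.06
heldbase (array([602.9, -50.7]), array([50.3, 61.2]), 88.4) 7105 -0.03390615107596473
rail (array([ 625.1, -169.7]), array([35.8, 60.5]), -79.3) z 0.0601 2228
rail (array([634.1,   4.4]), array([20.8, 60.1]), 88.8) z 0.0697 2106
rail (array([634.1,  59.4]), array([20.8, 60.8]), 89.1) z 0.0696 2350
rail (array([636.1, 113.7]), array([21.9, 60.4]), 88.7) z 0.0694 2578
jaw (array([ 628.8, -111.5]), array([ 39.4, 129.9]), 88.7)
```

>>> {"name": "apply_moves", "arguments": {
  "increments": [
    [0, 0, 0, 0.07, 0, -0.8, 1],
    [0, 0, 0, 0, 0, -0.8, 1],
    [0, 0, 0, 0, 0, -0.8, 1],
    [0, 0, 0, 0, 0, -0.4, 1],
    [0, 0, 0, 0, 0, -0.2, 1],
    [0, 0, 0, 0, 0, -0.1, 1],
    [0, 0, 0, 0, 0, -0.05, 1],
    [0, 0, 0, 0, 0, 0, 1],
    [0, 0, 0, 0, 0, 0, 0.6],
    [0, 0, 0, 0, 0, 0, 0.5],
    [0, 0, 0, 0, 0, 0, 0.5],
    [0, 0, 0, 0, 0, 0.6, 0.5],
    [0, 0, 0, 0, 0, 1, 0.5],
    [0, 0, 0, 0, 0, 1, 0.5],
    [0, 0, 0, 0, 0, 1, 0.5],
    [0, 0, 0, 0, 0, 0, 0.5],
    [0, 0, 0, 0, 0, 0, 0.5]
  ]
}}

```text
time: 28.0
position: [0.6336, -0.0505, 0.1796]
tool_rot: [0.017, 1.568, -0.017]
wrist_force: [-0.2, -0.3, -0.4]
width: 0.0425
```

Run:
```python
from h import *
look(.055,.075)
```

```text
t 28.0 pos [ 0.6336 -0.0505  0.1796] x [ 0.003 -0.    -1.   ] yaw(y axis) 88.76 w 0.0425 F [-0.2 -0.3 -0.4] q6 -0.06
rail (array([ 622.7, -168.5]), array([34.2, 60.8]), -81.2) z 0.0654 1528
rail (array([629.4, -50.8]), array([19.9, 59.8]), 88.5) z 0.0667 1695
rail (array([631. ,  59.6]), array([19.9, 59.6]), 88.3) z 0.0666 1929
rail (array([631.5,   4.7]), array([20.4, 59.7]), 88.8) z 0.0667 1822
rail (array([634. , 113.9]), array([21.4, 60.9]), 87.5) z 0.0665 2121
```

>>> {"name": "apply_moves", "arguments": {
  "increments": [
    [0, 0, -0.18, -0.7, 0.4, 0, 0.5],
    [0, 0, -0.18, -0.95, 0.55, 0, 0.5],
    [0, 0, -0.18, -0.95, 0.57, 0, 0.5],
    [0, 0, -0.18, -0.95, 0.57, 0, 0.5],
    [0, 0, -0.18, -0.95, 0.57, 0, 0.5],
    [0, 0, -0.18, -0.95, 0.57, 0, 0.5],
    [0, 0, -0.18, -0.77, 0.54, 0, 0.5],
    [0, 0, 0, 0, 0, 0, 0.5],
    [0, 0, 0, 0, 0, 0, 0.5]
  ]
}}

```text
time: 28.95
position: [0.4457, 0.0628, 0.1775]
tool_rot: [0.102, 1.57, -0.103]
wrist_force: [0.3, -0.1, -0.2]
width: 0.0429
```

Run:
```python
from h import *
im,d,P=look(.048,.06)
X,Y,Z=P[...,0],P[...,1],P[...,2]
m=(Z>.048)&(Z<.06)&(X>.42)&(Y>.2)
if m.sum()>20:print('carton',rect(P[m]),np.percentile(X[m],[1,99]),np.percentile(Y[m],[1,99]))
```

```text
t 28.95 pos [0.4457 0.0628 0.1775] x [-0.001 -0.001 -1.   ] yaw(y axis) 82.53 w 0.0429 F [ 0.3 -0.1 -0.2] q6 0.27
rail (array([444.9,  62.5]), array([20. , 59.5]), 82.5) z 0.0534 1505
rail (array([519.3, 233.1]), array([ 57.3, 149.1]), 65.0) z 0.0536 1566
rail (array([ 457.3, -169.2]), array([21.5, 60.6]), 83.2) z 0.0532 1363
rail (array([ 570., -180.]), array([17.5, 29.7]), 2.5) z 0.0485 209
rail (array([631.1, 284.7]), array([ 7., 60.]), -0.8) z 0.0528 406
carton (array([550. , 260.6]), array([ 84.2, 181.4]), -81.7) [0.46320197 0.63286219] [0.22475311 0.30907477]
```

>>> {"name": "apply_moves", "arguments": {
  "increments": [
    [0, 0, 0, 0, 0, -1, 0.5],
    [0, 0, 0, 0, 0, -1, 0.5],
    [0, 0, 0, 0, 0, -1, 0.5],
    [0, 0, 0, 0, 0, -0.83, 0.5],
    [0, 0, 0, 0, 0, -0.32, 0.5],
    [0, 0, 0, 0, 0, 0, 0.5],
    [0, 0, 0, 0, 0, 0, 1],
    [0, 0, 0, 0, 0, 0, 1],
    [0, 0, 0, 0, 0, 0, 1],
    [0, 0, 0, 0, 0, 0, 1],
    [0, 0, 0, 0, 0, 0, 1],
    [0, 0, 0, 0, 0, 0.5, 1],
    [0, 0, 0, 0, 0, 1, 1],
    [0, 0, 0, 0, 0, 1, 1],
    [0, 0, 0, 0, 0, 0.8, 1],
    [0, 0, 0, 0, 0, 0, 1]
  ]
}}

```text
time: 30.6
position: [0.4484, 0.063, 0.1558]
tool_rot: [0.104, 1.562, -0.102]
wrist_force: [0.1, 0.4, -1.6]
width: 0.0186
```

>>> {"name": "apply_moves", "arguments": {
  "increments": [
    [0, 0, 0.11, 0.29, 0.6, 0, 1],
    [0, 0, 0.11, 0.29, 0.95, 0, 1],
    [0, 0, 0.11, 0.29, 0.95, 0, 1],
    [0, 0, 0.11, 0.29, 0.95, 0, 1],
    [0, 0, 0.11, 0.29, 0.95, 0, 1],
    [0, 0, 0.11, 0.29, 0.95, 0, 1],
    [0, 0, 0.11, 0.29, 0.95, 0, 1],
    [0, 0, 0.11, 0.29, 0.95, 0, 1],
    [0, 0, 0.11, 0.29, 0.95, 0, 1],
    [0, 0, 0.11, 0.29, 0.95, 0, 1],
    [0, 0, 0.11, 0.29, 0.95, 0, 1],
    [0, 0, 0.11, 0.29, 0.95, 0, 1],
    [0, 0, 0, 0, 0, 0, 1],
    [0, 0, 0, 0, 0, 0, 1]
  ]
}}

```text
time: 32.0
position: [0.5496, 0.394, 0.15]
tool_rot: [0.01, 1.574, -0.014]
wrist_force: [-0.2, -0.7, -1.2]
width: 0.019
```

Run:
```python
from h import *
tool();im,d,P=held();save('c1',im)
X,Y,Z=P[...,0],P[...,1],P[...,2]
m=biggest((Z>.046)&(Z<.06)&(X>.42)&(Y>.2)&(d>.05))
if m.sum()>20:print('carton',rect(P[m]),np.percentile(X[m],[1,99]),np.percentile(Y[m],[1,99]))
```

```text
t 32.0 pos [0.5496 0.394  0.15  ] x [-0.003 -0.003 -1.   ] yaw(y axis) 89.12 w 0.019 F [-0.2 -0.7 -1.2] q6 0.64
heldbase (array([530.7, 393. ]), array([41.5, 50.3]), -1.0) 4063 -0.033736255627241155
carton (array([549.3, 334.9]), array([170.1, 220.8]), -1.2) [0.46327246 0.63095714] [0.22549851 0.44533827]
```

View pics/c1.png

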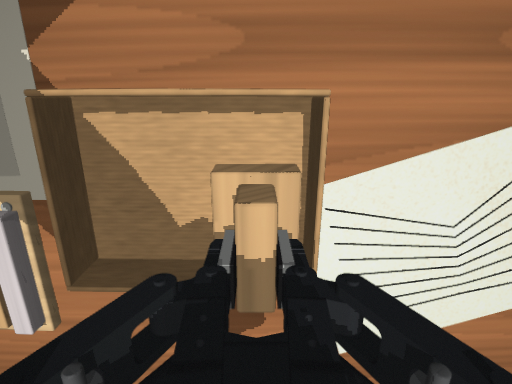

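>>> {"name": "apply_moves", "arguments": {
  "increments": [
    [0, 0, 0, 0, 0, -0.8, 1],
    [0, 0, 0, 0, 0, -0.8, 1],
    [0, 0, 0, 0, 0, -0.8, 1],
    [0, 0, 0, 0, 0, -0.4, 1],
    [0, 0, 0, 0, 0, -0.13, 1],
    [0, 0, 0, 0, 0, 0, 1],
    [0, 0, 0, 0, 0, 0, 0.6],
    [0, 0, 0, 0, 0, 0, 0.5],
    [0, 0, 0, 0, 0, 0, 0.5],
    [0, 0, 0, 0, 0, 0.6, 0.5],
    [0, 0, 0, 0, 0, 1, 0.5],
    [0, 0, 0, 0, 0, 1, 0.5],
    [0, 0, 0, 0, 0, 1, 0.5],
    [0, 0, 0, 0, 0, 0, 0.5]
  ]
}}

```text
time: 33.45
position: [0.5533, 0.3961, 0.1798]
tool_rot: [0.018, 1.561, -0.007]
wrist_force: [-0.3, 0.7, 0.7]
width: 0.0431
```

>>> {"name": "apply_moves", "arguments": {
  "increments": [
    [0, 0, -0.06, -0.16, -0.75, 0, 0.5],
    [0, 0, -0.06, -0.16, -1, 0, 0.5],
    [0, 0, -0.06, -0.16, -1, 0, 0.5],
    [0, 0, -0.06, -0.16, -1, 0, 0.5],
    [0, 0, -0.06, -0.16, -1, 0, 0.5],
    [0, 0, -0.06, -0.16, -1, 0, 0.5],
    [0, 0, -0.06, -0.16, -1, 0, 0.5],
    [0, 0, -0.06, -0.16, -1, 0, 0.5],
    [0, 0, -0.06, -0.16, -1, 0, 0.5],
    [0, 0, -0.06, -0.16, -1, 0, 0.5],
    [0, 0, -0.06, -0.16, -1, 0, 0.5],
    [0, 0, -0.06, -0.16, -1, 0, 0.5],
    [0, 0, -0.06, -0.16, -1, 0, 0.5],
    [0, 0, -0.06, -0.16, -1, 0, 0.5],
    [0, 0, -0.06, -0.16, -1, 0, 0.5],
    [0, 0, -0.06, -0.16, -1, 0, 0.5],
    [0, 0, -0.06, -0.16, -1, 0, 0.5],
    [0, 0, 0, -0.16, -1, 0, 0.5],
    [0, 0, 0, -0.2, -1, 0, 0.5],
    [0, 0, 0, 0, 0, 0, 0.5]
  ]
}}

```text
time: 35.45
position: [0.4578, -0.1712, 0.173]
tool_rot: [0.085, 1.568, -0.087]
wrist_force: [0.8, 0.1, 0.3]
width: 0.0424
```

>>> {"name": "apply_moves", "arguments": {
  "increments": [
    [0, 0, 0, 0, 0, 0, 0.5],
    [0, 0, 0, 0, 0, 0, 0.5]
  ]
}}

```text
time: 35.65
position: [0.4584, -0.1676, 0.1729]
tool_rot: [0.083, 1.569, -0.082]
wrist_force: [0.3, 0.8, -0.6]
width: 0.0424
```

Run:
```python
from h import *
look(.048,.06)
```

```text
t 35.65 pos [ 0.4584 -0.1676  0.1729] x [ 0.  0. -1.] yaw(y axis) 84.0 w 0.0424 F [ 0.3  0.8 -0.6] q6 -0.25
rail (array([ 456.1, -169.5]), array([19.9, 59.8]), 84.6) z 0.0532 1544
rail (array([ 456.6, -246. ]), array([19.6, 59.9]), 88.5) z 0.0532 1505
rail (array([ 569.5, -179.8]), array([17.1, 28.8]), -2.7) z 0.0486 270
rail (array([624.8,  52.1]), array([19. , 54.3]), 67.8) z 0.0537 545
rail (array([ 603.6, -180.7]), array([21. , 63.1]), -1.0) z 0.0512 1033
```

>>> {"name": "apply_moves", "arguments": {
  "increments": [
    [0, 0, 0, -0.06, -0.06, -1, 0.5],
    [0, 0, 0, 0, 0, -1, 0.5],
    [0, 0, 0, 0, 0, -1, 0.5],
    [0, 0, 0, 0, 0, -0.7, 0.5],
    [0, 0, 0, 0, 0, -0.3, 0.5],
    [0, 0, 0, 0, 0, 0, 0.5],
    [0, 0, 0, 0, 0, 0, 1],
    [0, 0, 0, 0, 0, 0, 1],
    [0, 0, 0, 0, 0, 0, 1],
    [0, 0, 0, 0, 0, 0, 1],
    [0, 0, 0, 0, 0, 0, 1],
    [0, 0, 0, 0, 0, 0.5, 1],
    [0, 0, 0, 0, 0, 1, 1],
    [0, 0, 0, 0, 0, 1, 1],
    [0, 0, 0, 0, 0, 1, 1],
    [0, 0, 0, 0, 0, 0, 1]
  ]
}}

```text
time: 37.3
position: [0.4591, -0.1714, 0.1622]
tool_rot: [0.081, 1.561, -0.085]
wrist_force: [0.5, -0.8, -0.7]
width: 0.0189
```

>>> {"name": "apply_moves", "arguments": {
  "increments": [
    [0, 0, 0.05, 0.17, 0.6, 0, 1],
    [0, 0, 0.05, 0.17, 0.95, 0, 1],
    [0, 0, 0.05, 0.17, 0.95, 0, 1],
    [0, 0, 0.05, 0.17, 0.95, 0, 1],
    [0, 0, 0.05, 0.17, 0.95, 0, 1],
    [0, 0, 0.05, 0.17, 0.95, 0, 1],
    [0, 0, 0.05, 0.17, 0.95, 0, 1],
    [0, 0, 0.05, 0.17, 0.95, 0, 1],
    [0, 0, 0.05, 0.17, 0.95, 0, 1],
    [0, 0, 0.05, 0.17, 0.95, 0, 1],
    [0, 0, 0.05, 0.17, 0.95, 0, 1],
    [0, 0, 0.05, 0.17, 0.95, 0, 1],
    [0, 0, 0.05, 0.17, 0.95, 0, 1],
    [0, 0, 0.05, 0.17, 0.95, 0, 1],
    [0, 0, 0.05, 0.17, 0.95, 0, 1],
    [0, 0, 0.05, 0.17, 0.95, 0, 1],
    [0, 0, 0.1, 0.17, 0.95, 0, 1],
    [0, 0, 0.1, 0.2, 0.95, 0, 1],
    [0, 0, 0, 0, 0, 0, 1],
    [0, 0, 0, 0, 0, 0, 1]
  ]
}}

```text
time: 39.3
position: [0.5484, 0.3323, 0.1561]
tool_rot: [0.012, 1.573, -0.015]
wrist_force: [-1.0, -0.6, -0.4]
width: 0.019
```

Run:
```python
from h import *
tool();im,d,P=held();blobs(P,.048,.066,150)
```

```text
t 39.3 pos [0.5484 0.3323 0.1561] x [-0.002 -0.002 -1.   ] yaw(y axis) 89.02 w 0.019 F [-1.  -0.6 -0.4] q6 0.56
heldbase (array([520.7, 331.6]), array([50.3, 57.8]), 88.9) 6476 -0.03279429345478585
rail (array([548.5, 334.9]), array([168.8, 220.4]), -1.4) z 0.0542 5570
rail (array([548. , 392.9]), array([20.5, 59.6]), 89.5) z 0.0585 2018
rail (array([632.5, 123.1]), array([19.3, 63. ]), -74.8) z 0.057 1182
```

>>> {"name": "apply_moves", "arguments": {
  "increments": [
    [0, 0, 0, 0.03, 0, -0.8, 1],
    [0, 0, 0, 0, 0, -0.8, 1],
    [0, 0, 0, 0, 0, -0.8, 1],
    [0, 0, 0, 0, 0, -0.5, 1],
    [0, 0, 0, 0, 0, -0.2, 1],
    [0, 0, 0, 0, 0, -0.05, 1],
    [0, 0, 0, 0, 0, 0, 1],
    [0, 0, 0, 0, 0, 0, 0.6],
    [0, 0, 0, 0, 0, 0, 0.5],
    [0, 0, 0, 0, 0, 0, 0.5],
    [0, 0, 0, 0, 0, 0.6, 0.5],
    [0, 0, 0, 0, 0, 1, 0.5],
    [0, 0, 0, 0, 0, 1, 0.5],
    [0, 0, 0, 0, 0, 1, 0.5],
    [0, 0, 0, 0, 0, 0, 0.5]
  ]
}}

```text
time: 40.85
position: [0.5528, 0.3341, 0.1777]
tool_rot: [0.019, 1.561, -0.01]
wrist_force: [-0.3, 0.7, 0.4]
width: 0.0429
```

>>> {"name": "apply_moves", "arguments": {
  "increments": [
    [0, 0, 0, -0.155, -0.8, 0, 0.5],
    [0, 0, 0, -0.155, -0.97, 0, 0.5],
    [0, 0, 0, -0.155, -0.97, 0, 0.5],
    [0, 0, 0, -0.155, -0.97, 0, 0.5],
    [0, 0, 0, -0.155, -0.97, 0, 0.5],
    [0, 0, 0, -0.155, -0.97, 0, 0.5],
    [0, 0, 0, -0.155, -0.97, 0, 0.5],
    [0, 0, 0, -0.155, -0.97, 0, 0.5],
    [0, 0, 0, -0.155, -0.97, 0, 0.5],
    [0, 0, 0, -0.155, -0.97, 0, 0.5],
    [0, 0, 0, -0.155, -0.97, 0, 0.5],
    [0, 0, 0, -0.155, -0.97, 0, 0.5],
    [0, 0, 0, -0.155, -0.97, 0, 0.5],
    [0, 0, 0, -0.155, -0.97, 0, 0.5],
    [0, 0, 0, -0.155, -0.97, 0, 0.5],
    [0, 0, 0, -0.155, -0.97, 0, 0.5],
    [0, 0, 0, -0.155, -0.97, 0, 0.5],
    [0, 0, 0, -0.155, -0.97, 0, 0.5],
    [0, 0, 0, -0.155, -0.97, 0, 0.5],
    [0, 0, 0, -0.155, -0.97, 0, 0.5]
  ]
}}

```text
time: 42.85
position: [0.4567, -0.2456, 0.1713]
tool_rot: [0.014, 1.571, -0.014]
wrist_force: [0.1, -0.4, 0.1]
width: 0.0426
```

>>> {"name": "apply_moves", "arguments": {
  "increments": [
    [0, 0, 0, 0, 0, 0, 0.5],
    [0, 0, 0, 0, 0, 0, 0.5],
    [0, 0, 0, 0, 0, 0, 0.5]
  ]
}}

```text
time: 43.15
position: [0.457, -0.2437, 0.1712]
tool_rot: [0.014, 1.571, -0.013]
wrist_force: [-0.5, -0.5, -1.1]
width: 0.0429
```

Run:
```python
from h import *
look(.048,.06)
```

```text
t 43.15 pos [ 0.457  -0.2437  0.1712] x [-0.     0.001 -1.   ] yaw(y axis) 89.0 w 0.0429 F [-0.5 -0.5 -1.1] q6 -0.47
rail (array([ 393.4, -450.8]), array([ 7.8, 50. ]), 75.1) z 0.0512 334
rail (array([ 456.7, -246.6]), array([19.9, 60. ]), 89.6) z 0.0533 1563
rail (array([ 533.5, -459. ]), array([27.5, 66.1]), -55.5) z 0.0542 672
rail (array([ 568. , -497.5]), array([ 5.2, 19.9]), -44.6) z 0.053 174
rail (array([ 601.8, -203.1]), array([17.7, 18.2]), 0.3) z 0.05 255
rail (array([616.1,  -2. ]), array([17.4, 38.9]), 59.0) z 0.0543 444
rail (array([ 653.3, -370.2]), array([20.9, 43.3]), -83.4) z 0.053 490
```

>>> {"name": "apply_moves", "arguments": {
  "increments": [
    [0, 0, 0, 0, -0.1, -1, 0.5],
    [0, 0, 0, 0, 0, -1, 0.5],
    [0, 0, 0, 0, 0, -1, 0.5],
    [0, 0, 0, 0, 0, -0.65, 0.5],
    [0, 0, 0, 0, 0, -0.28, 0.5],
    [0, 0, 0, 0, 0, 0, 0.5],
    [0, 0, 0, 0, 0, 0, 1],
    [0, 0, 0, 0, 0, 0, 1],
    [0, 0, 0, 0, 0, 0, 1],
    [0, 0, 0, 0, 0, 0, 1],
    [0, 0, 0, 0, 0, 0, 1],
    [0, 0, 0, 0, 0, 0.5, 1],
    [0, 0, 0, 0, 0, 1, 1],
    [0, 0, 0, 0, 0, 1, 1],
    [0, 0, 0, 0, 0, 1, 1],
    [0, 0, 0, 0, 0, 0, 1]
  ]
}}

```text
time: 44.8
position: [0.4595, -0.2491, 0.1629]
tool_rot: [0.011, 1.563, -0.018]
wrist_force: [0.4, -0.0, -1.3]
width: 0.0187
```

>>> {"name": "apply_moves", "arguments": {
  "increments": [
    [0, 0, 0, 0.163, 0.6, 0, 1],
    [0, 0, 0, 0.163, 0.93, 0, 1],
    [0, 0, 0, 0.163, 0.93, 0, 1],
    [0, 0, 0, 0.163, 0.93, 0, 1],
    [0, 0, 0, 0.163, 0.93, 0, 1],
    [0, 0, 0, 0.163, 0.93, 0, 1],
    [0, 0, 0, 0.163, 0.93, 0, 1],
    [0, 0, 0, 0.163, 0.93, 0, 1],
    [0, 0, 0, 0.163, 0.93, 0, 1],
    [0, 0, 0, 0.163, 0.93, 0, 1],
    [0, 0, 0, 0.163, 0.93, 0, 1],
    [0, 0, 0, 0.163, 0.93, 0, 1],
    [0, 0, 0, 0.163, 0.93, 0, 1],
    [0, 0, 0, 0.163, 0.93, 0, 1],
    [0, 0, 0, 0.163, 0.93, 0, 1],
    [0, 0, 0, 0.163, 0.93, 0, 1],
    [0, 0, 0, 0.163, 0.93, 0, 1],
    [0, 0, 0, 0.163, 0.93, 0, 1],
    [0, 0, 0, 0.163, 0.93, 0, 1]
  ]
}}

```text
time: 46.7
position: [0.5495, 0.2733, 0.157]
tool_rot: [0.013, 1.573, -0.015]
wrist_force: [0.1, -0.2, -1.7]
width: 0.0188
```

>>> {"name": "apply_moves", "arguments": {
  "increments": [
    [0, 0, 0, 0, 0, 0, 1],
    [0, 0, 0, 0, 0, 0, 1]
  ]
}}

```text
time: 46.9
position: [0.5492, 0.2726, 0.1569]
tool_rot: [0.012, 1.573, -0.015]
wrist_force: [0.1, -0.4, -2.1]
width: 0.019
```

Run:
```python
from h import *
tool();im,d,P=held();blobs(P,.048,.066,150)
```

```text
t 46.9 pos [0.5492 0.2726 0.1569] x [-0.002 -0.002 -1.   ] yaw(y axis) 89.02 w 0.019 F [ 0.1 -0.4 -2.1] q6 0.48
heldbase (array([521.7, 272.1]), array([50.2, 58.4]), 88.9) 7044 -0.03349813411475125
rail (array([549.6, 335.2]), array([170.6, 221. ]), -1.3) z 0.0541 5937
rail (array([548.3, 392.5]), array([21.2, 60.5]), 89.2) z 0.0583 2237
rail (array([549.2, 331.5]), array([20.9, 59.8]), 88.7) z 0.0584 1993
rail (array([630.2,  68.4]), array([19.9, 62.5]), -74.7) z 0.0578 1175
rail (array([629.1, 122.4]), array([19.3, 56.7]), -71.0) z 0.0569 851
```

>>> {"name": "apply_moves", "arguments": {
  "increments": [
    [0, 0, 0, 0.03, 0, -0.8, 1],
    [0, 0, 0, 0, 0, -0.8, 1],
    [0, 0, 0, 0, 0, -0.8, 1],
    [0, 0, 0, 0, 0, -0.5, 1],
    [0, 0, 0, 0, 0, -0.23, 1],
    [0, 0, 0, 0, 0, -0.05, 1],
    [0, 0, 0, 0, 0, 0, 1],
    [0, 0, 0, 0, 0, 0, 0.6],
    [0, 0, 0, 0, 0, 0, 0.5],
    [0, 0, 0, 0, 0, 0, 0.5],
    [0, 0, 0, 0, 0, 0.6, 0.5],
    [0, 0, 0, 0, 0, 1, 0.5],
    [0, 0, 0, 0, 0, 1, 0.5],
    [0, 0, 0, 0, 0, 1, 0.5],
    [0, 0, 0, 0, 0, 0.7, 0.5]
  ]
}}

```text
time: 48.45
position: [0.5517, 0.2731, 0.1952]
tool_rot: [0.015, 1.567, -0.013]
wrist_force: [0.6, -0.5, -0.1]
width: 0.043
```

>>> {"name": "apply_moves", "arguments": {
  "increments": [
    [0, 0, 0, 0.16, -0.7, 0, 0.5],
    [0, 0, 0, 0.16, -0.96, 0, 0.5],
    [0, 0, 0, 0.16, -0.96, 0, 0.5],
    [0, 0, 0, 0.16, -0.96, 0, 0.5],
    [0, 0, 0, 0.16, -0.96, 0, 0.5],
    [0, 0, 0, 0.16, -0.96, 0, 0.5],
    [0, 0, 0, 0.16, -0.96, 0, 0.5],
    [0, 0, 0, 0.16, -0.96, 0, 0.5],
    [0, 0, 0, 0.16, -0.96, 0, 0.5],
    [0, 0, 0, 0.16, -0.96, 0, 0.5],
    [0, 0, 0, 0.16, -0.96, 0, 0.5],
    [0, 0, 0, 0.16, -0.96, 0, 0.5],
    [0, 0, 0, 0.16, -0.96, 0, 0.5],
    [0, 0, 0, 0.16, -0.96, 0, 0.5],
    [0, 0, 0, 0.16, -0.96, 0, 0.5],
    [0, 0, 0, 0.16, -0.96, 0, 0.5],
    [0, 0, 0, 0, 0, 0, 0.5],
    [0, 0, 0, 0, 0, 0, 0.5],
    [0, 0, 0, 0, 0, 0, 0.5]
  ]
}}

```text
time: 50.35
position: [0.6277, -0.1795, 0.1923]
tool_rot: [0.014, 1.571, -0.013]
wrist_force: [0.6, 0.3, -0.4]
width: 0.0426
```

Run:
```python
from h import *
im,d,P=look(.096,.108,'k1')
P0=P
blobs(P,.06,.075,150)
im,d=get_image('top');P=world('top',d);save('top2',im[110:270,80:420].repeat(2,0).repeat(2,1))
blobs(P,.048,.08,60)
X,Y,Z=P[...,0],P[...,1],P[...,2]
```

```text
t 50.35 pos [ 0.6277 -0.1795  0.1923] x [-0.  0. -1.] yaw(y axis) 89.0 w 0.0426 F [ 0.6  0.3 -0.4] q6 -0.26
rail (array([ 625.8, -181.2]), array([16. , 59.8]), 89.3) z 0.1011 1493
rail (array([630.3, -51.1]), array([21.1, 60.1]), 88.1) z 0.0681 1689
rail (array([632.4,   5. ]), array([21.9, 60. ]), 89.2) z 0.0681 1726
rail (array([ 625.3, -196.9]), array([12.5, 38.3]), 88.3) z 0.0672 447
rail (array([ 626.3, -166.1]), array([12.4, 38.5]), 89.1) z 0.0673 450
rail (array([636.9,  49.9]), array([ 8. , 50.1]), -83.0) z 0.0645 425
rail (array([ 661.6, -370.6]), array([21.8, 61.1]), -82.4) z 0.0542 98
rail (array([633.4, 112.2]), array([21.4, 60.2]), 89.2) z 0.067 122
rail (array([633.6,  56.3]), array([20.1, 58. ]), -89.6) z 0.0675 114
rail (array([634.3,   1.7]), array([19.8, 57.7]), 89.1) z 0.0677 104
rail (array([632.5, -49.6]), array([17.5, 57. ]), 88.4) z 0.0692 61
rail (array([551.5, 334.9]), array([171.1, 222. ]), -0.9) z 0.0538 345
rail (array([548. , 390.7]), array([19.2, 61.8]), 87.2) z 0.0577 105
rail (array([549.4, 329.3]), array([19.3, 61.4]), -89.8) z 0.0578 99
rail (array([550. , 268.4]), array([23.2, 61.6]), 88.2) z 0.0579 121
rail (array([ 567.8, -632.7]), array([20. , 59.3]), 68.2) z 0.0542 96
rail (array([ 364.8, -469.8]), array([38.3, 97.8]), -60.3) z 0.0645 67
rail (array([ 282. , -207.6]), array([19.9, 60.5]), 74.6) z 0.0543 115
rail (array([ 247.6, -616.6]), array([26.2, 66.6]), -81.3) z 0.0631 65
rail (array([ 163.8, -717.9]), array([ 6.7, 57.6]), -75.7) z 0.0652 62
rail (array([  39.2, -477. ]), array([ 45.7, 111.1]), 74.1) z 0.0643 85
rail (array([ -53.2, -627.6]), array([ 95.6, 311.3]), 30.2) z 0.0656 275
rail (array([ -27.3, -434.5]), array([  4.1, 142. ]), -78.8) z 0.0644 78
```

View pics/k1.png

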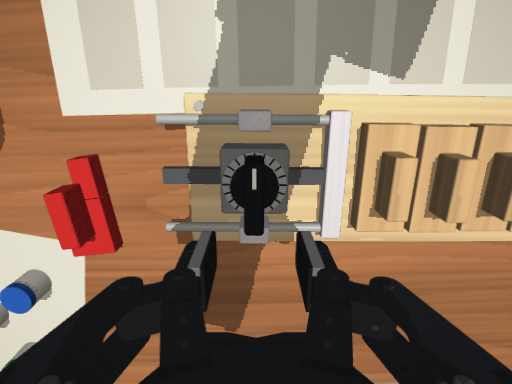

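View pics/top2.png

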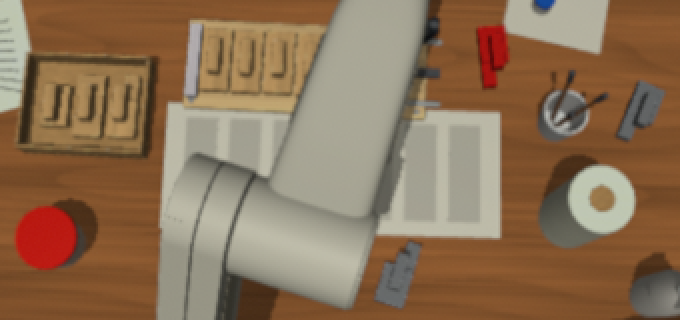

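>>> {"name": "apply_moves", "arguments": {
  "increments": [
    [0, 0, 0, -0.06, -0.06, -0.8, 0.5],
    [0, 0, 0, 0, 0, -0.9, 0.5],
    [0, 0, 0, 0, 0, -0.9, 0.5],
    [0, 0, 0, 0, 0, -0.45, 0.5],
    [0, 0, 0, 0, 0, -0.16, 0.5],
    [0, 0, 0, 0, 0, 0, 0.5],
    [0, 0, 0, 0, 0, 0, 0.5],
    [0, 0, 0, 0, 0, 0, 1],
    [0, 0, 0, 0, 0, 0, 1],
    [0, 0, 0, 0, 0, 0, 1],
    [0, 0, 0, 0, 0, 0, 1],
    [0, 0, 0, 0, 0, 0, 1],
    [0, 0, 0, 0, 0, 0, 1]
  ]
}}

```text
time: 51.75
position: [0.6269, -0.1814, 0.0975]
tool_rot: [0.015, 1.568, -0.013]
wrist_force: [-0.4, 4.3, 5.4]
width: 0.0151
```

```bash
python3 -c "
from h import *
tool()"
```

```text
t 51.75 pos [ 0.6269 -0.1814  0.0975] x [ 0.003  0.001 -1.   ] yaw(y axis) 88.98 w 0.0151 F [-0.4  4.3  5.4] q6 -0.26
```

Gripped on the bar. Turn clockwise 90° first and watch.

>>> {"name": "apply_moves", "arguments": {
  "increments": [
    [0, 0, -0.6, 0, 0, 0, 1],
    [0, 0, -0.8, 0, 0, 0, 1],
    [0, 0, -0.8, 0, 0, 0, 1],
    [0, 0, -0.8, 0, 0, 0, 1],
    [0, 0, -0.8, 0, 0, 0, 1],
    [0, 0, -0.8, 0, 0, 0, 1],
    [0, 0, -0.8, 0, 0, 0, 1],
    [0, 0, -0.8, 0, 0, 0, 1],
    [0, 0, -0.8, 0, 0, 0, 1],
    [0, 0, -0.8, 0, 0, 0, 1],
    [0, 0, -0.8, 0, 0, 0, 1],
    [0, 0, -0.8, 0, 0, 0, 1],
    [0, 0, -0.8, 0, 0, 0, 1],
    [0, 0, -0.8, 0, 0, 0, 1],
    [0, 0, -0.8, 0, 0, 0, 1],
    [0, 0, -0.8, 0, 0, 0, 1],
    [0, 0, -0.8, 0, 0, 0, 1],
    [0, 0, -0.8, 0, 0, 0, 1],
    [0, 0, -0.8, 0, 0, 0, 1],
    [0, 0, -0.8, 0, 0, 0, 1]
  ]
}}

```text
time: 53.75
position: [0.6271, -0.1808, 0.0975]
tool_rot: [1.084, 1.285, -1.078]
wrist_force: [0.8, 4.4, 5.5]
width: 0.0148
```

```bash
python3 -c "
from h import *
tool();print(get_state()['torque'])
im,d=get_image('scene');P=world('scene',d)
save('s2',cv2.resize(im[180:290,210:360],None,fx=4,fy=4))"
```

```text
t 53.75 pos [ 0.6271 -0.1808  0.0975] x [ 0.003  0.002 -1.   ] yaw(y axis) 9.9 w 0.0148 F [0.8 4.4 5.5] q6 1.12
[0.98998112 0.05194283 0.13071902]
```

View pics/s2.png

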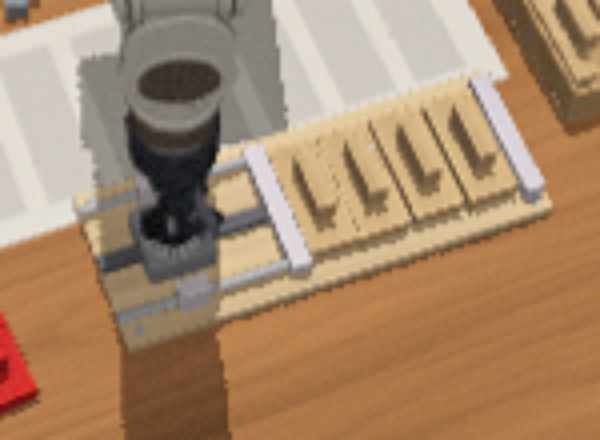

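>>> {"name": "apply_moves", "arguments": {
  "increments": [
    [0, 0, -0.8, 0, 0, 0, 1],
    [0, 0, -0.8, 0, 0, 0, 1],
    [0, 0, -0.8, 0, 0, 0, 1],
    [0, 0, -0.8, 0, 0, 0, 1],
    [0, 0, -0.8, 0, 0, 0, 1],
    [0, 0, -0.8, 0, 0, 0, 1],
    [0, 0, -0.8, 0, 0, 0, 1],
    [0, 0, -0.8, 0, 0, 0, 1],
    [0, 0, -0.8, 0, 0, 0, 1],
    [0, 0, -0.8, 0, 0, 0, 1],
    [0, 0, -0.8, 0, 0, 0, 1],
    [0, 0, -0.8, 0, 0, 0, 1],
    [0, 0, -0.8, 0, 0, 0, 1],
    [0, 0, -0.8, 0, 0, 0, 1],
    [0, 0, -0.8, 0, 0, 0, 1],
    [0, 0, -0.8, 0, 0, 0, 1],
    [0, 0, -0.8, 0, 0, 0, 1],
    [0, 0, -0.8, 0, 0, 0, 1],
    [0, 0, -0.8, 0, 0, 0, 1],
    [0, 0, -0.8, 0, 0, 0, 1]
  ]
}}

```text
time: 55.8
position: [0.6277, -0.181, 0.0975]
tool_rot: [2.037, 0.358, -2.028]
wrist_force: [1.8, 4.0, 4.9]
width: 0.0148
```

```bash
python3 -c "
from h import *
tool();print(get_state()['torque'])"
```

```text
t 55.8 pos [ 0.6277 -0.181   0.0975] x [ 0.004  0.002 -1.   ] yaw(y axis) -70.07 w 0.0148 F [1.8 4.  4.9] q6 2.51
[ 0.9609138  -0.24169389  0.30771136]
```

>>> {"name": "apply_moves", "arguments": {
  "increments": [
    [0, 0, -0.6, 0, 0, 0, 1],
    [0, 0, -0.6, 0, 0, 0, 1],
    [0, 0, -0.6, 0, 0, 0, 1],
    [0, 0, 0, 0, 0, 0, 1],
    [0, 0, 0, 0, 0, 0, 1]
  ]
}}

```text
time: 56.3
position: [0.6277, -0.1811, 0.0975]
tool_rot: [2.125, 0.207, -2.116]
wrist_force: [3.0, 5.4, 5.8]
width: 0.0146
```

```bash
python3 -c "
from h import *
tool();print(get_state()['torque'])
im,d=get_image('scene');P=world('scene',d)
save('s3',cv2.resize(im[180:290,210:360],None,fx=4,fy=4))"
```

```text
t 56.3 pos [ 0.6277 -0.1811  0.0975] x [ 0.004  0.002 -1.   ] yaw(y axis) -78.92 w 0.0146 F [3.  5.4 5.8] q6 2.67
[ 1.18855445 -0.35820785 -0.04878234]
```

View pics/s3.png

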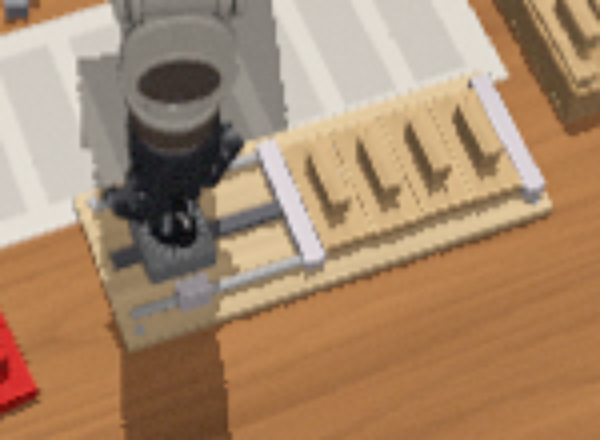

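>>> {"name": "apply_moves", "arguments": {
  "increments": [
    [0, 0, -0.6, 0, 0, 0, 1],
    [0, 0, -0.6, 0, 0, 0, 1],
    [0, 0, -0.6, 0, 0, 0, 1],
    [0, 0, 0, 0, 0, 0, 1],
    [0, 0, 0, 0, 0, 0, 1],
    [0, 0, 0, 0, 0, 0, 0.7],
    [0, 0, 0, 0, 0, 0, 0.5],
    [0, 0, 0, 0, 0, 0, 0.5],
    [0, 0, 0, 0, 0, 0, 0.5],
    [0, 0, 0, 0, 0, 0.6, 0.5],
    [0, 0, 0, 0, 0, 1, 0.5],
    [0, 0, 0, 0, 0, 1, 0.5],
    [0, 0, 0, 0, 0, 1, 0.5],
    [0, 0, 0, 0, 0, 1, 0.5],
    [0, 0, 0, -1, 0, 0.5, 0.5],
    [0, 0, 0, -1, 0, 0.5, 0.5],
    [0, 0, 0, -1, 0, 0, 0.5],
    [0, 0, 0, -1, 0, 0, 0.5],
    [0, 0, 0, -1, 0, 0, 0.5]
  ]
}}

```text
time: 58.25
position: [0.4745, -0.1823, 0.2638]
tool_rot: [2.204, 0.037, -2.204]
wrist_force: [0.4, -0.9, -0.2]
width: 0.0428
```

>>> {"name": "apply_moves", "arguments": {
  "increments": [
    [0, 0, 0, -1, 0, 0, 0.5],
    [0, 0, 0, -1, 0, 0, 0.5],
    [0, 0, 0, -1, 0, 0, 0.5],
    [0, 0, 0, -1, 0, 0, 0.5],
    [0, 0, 0, 0, 0, 0, 0.5],
    [0, 0, 0, 0, 0, 0, 0.5],
    [0, 0, 0, 0, 0, 0, 0.5]
  ]
}}

```text
time: 58.95
position: [0.3567, -0.1825, 0.264]
tool_rot: [2.205, 0.037, -2.203]
wrist_force: [0.7, 0.6, -0.5]
width: 0.0424
```

Run:
```python
from h import *
tool()
for n in('scene','top'):
    im,d=get_image(n);P=world(n,d)
    Q=P.copy();Q[(P[...,0]<.45)|(P[...,0]>.75)|(P[...,1]<-.13)|(P[...,1]>.5)]=0
    print(n);blobs(Q,.048,.08,40)
    X,Y,Z=[P[...,i] for i in range(3)]
    m=(Z>.032)&(Z<.044)&(X>.53)&(X<.72)&(Y>-.13)&(Y<.2);print('jaw..fence y span',np.percentile(Y[m],[2,98]))
    m=(Z>.09)&(Z<.112)&(X>.55)&(X<.72)&(Y>-.25)&(Y<-.1)
    if m.sum()>10: print('bar',rect(P[m]))
save('t9',cv2.resize(im[100:270,80:440],None,fx=2,fy=2))
```

```text
t 58.95 pos [ 0.3567 -0.1825  0.264 ] x [ 0.001 -0.001 -1.   ] yaw(y axis) -88.04 w 0.0424 F [ 0.7  0.6 -0.5] q6 2.63
scene
rail (array([550. , 336.9]), array([175.8, 225.4]), -1.3) z 0.0543 337
rail (array([550.2, 392.5]), array([23.7, 59.6]), -89.7) z 0.0593 77
rail (array([548.6, 331.6]), array([24.2, 67.3]), 80.9) z 0.058 85
rail (array([553.2, 272.7]), array([25.6, 64.7]), 87.8) z 0.0588 92
rail (array([637.7, 117.5]), array([21.7, 62.9]), 87.9) z 0.068 116
rail (array([635.5,  68.7]), array([22.9, 60.9]), 87.7) z 0.0684 119
rail (array([635.8,  18.6]), array([21.9, 61.3]), 88.7) z 0.069 111
rail (array([632.8, -31.2]), array([21.6, 64. ]), 87.3) z 0.0689 113
jaw..fence y span [-0.1128631   0.16051353]
bar (array([ 628.4, -181.8]), array([16.5, 59.3]), -86.0)
top
rail (array([635.5, 115.8]), array([20.5, 64.4]), 88.7) z 0.068 125
rail (array([632.4,  65.5]), array([20.9, 59.1]), 89.7) z 0.0676 114
rail (array([634. ,  15.2]), array([20.7, 56.2]), 89.5) z 0.0686 110
rail (array([631.7, -31.2]), array([20.3, 58.2]), 87.4) z 0.0688 109
rail (array([551.4, 334.6]), array([170.9, 224.1]), -1.8) z 0.0542 383
rail (array([547.6, 390.8]), array([20.8, 60.8]), 88.2) z 0.058 103
rail (array([547.9, 329.3]), array([19.1, 61.7]), -89.5) z 0.0583 104
rail (array([550.1, 269.6]), array([22.3, 63.3]), 89.1) z 0.0579 122
jaw..fence y span [-0.09863579  0.15815677]
bar (array([ 626.1, -182.3]), array([14.1, 56.2]), -89.1)
```

View pics/t9.png

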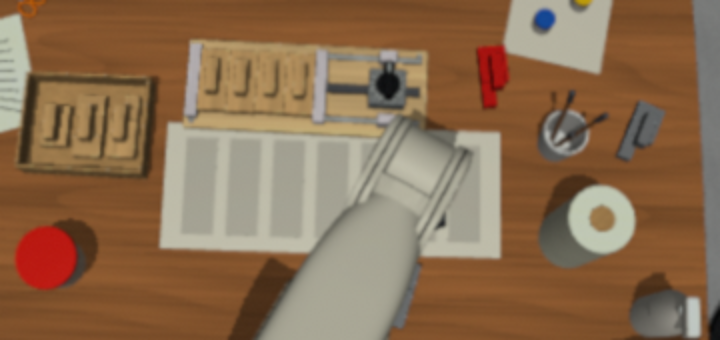

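```bash
python3 -c "
from rig import *
print(hand_in())"
```

```text
the job is handed in; nothing more can be done
None
```

I put all four sound blocks in the frame, put the three spoilt ones (short, broken corner, broken side) in the cardboard box, and locked the row. I handed the job in at about 59 s of the 210 s allowed.

**Row:** in the last pictures the blocks stand in one row about 50 mm apart, with no gaps showing. They are within a few millimetres of the centre line and about 2° of square.

**Clutch:** I turned the knob clockwise about 177°. The jaw needed only about 125° to close, so the clutch slipped about 0.9 rad. The measured turning moment reached 0.31 N m, which is the slip value, and the bar stayed at its angle after I let go.

**Surroundings:** the bystanders look unmoved, and the arm is clear of everything.

**Not checked or not agreeing:**
- I could not measure the pressing force left after letting go; it is only inferred from the tight row and the bar staying put.
- The top and scene cameras differ from the wrist camera by 2–4 mm in x.
- I saw no block knocked aside and no slackened grip.

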